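# Put the mixed-up cups of three gift sets back and clip in the stray glaze tile

## Robot

A 6-joint arm with a two-finger parallel gripper is mounted at the origin on a cart in front of the work surface, level with it; the furniture and walls round the work are solid. World frame = base frame: x ahead of the robot, y to its left, z up, the work surface at z = 0. Lengths are in m, angles in rad, forces in N, time in s.
With the tool pointing down it reaches from about 0.275 to 0.85 m from the base axis. Payload 5.2 kg.
Tool frame: the origin (TCP) lies at the very end of the fingers, on their centre line; the grasp point (between the pads) lies behind it (robot.grip_depth is the z of the grasp point in the tool frame, in m); z points along the fingers, y is the line along which they close (so a half turn about z gives the same grasp; the last joint's range is limited). The gripper opens to 85 mm and grips with 20 to 120 N. Pads are 22 mm wide; open, the fingers measure 114 mm over their backs; the gripper's body (76 mm by 85 mm) begins 54 mm behind the grasp point. The pads swing forward as they close: fully open they stand 13 mm farther back than shut.
Start: joints at [-1.319, 0.259, 1.535, -0, 1.348, -0.203], TCP at [0.242, -0.494, 0.231] pointing down, gripper open.
Joint ranges: [-3.14, 3.14], [-0.91, 2.08], [0.19, 2.58], [-1.22, 4.36], [0.22, 2.71], [-3.12, 3.12]. Speed limits (rad/s): [2.57, 2.57, 3.14, 3.14, 3.14, 3.14].

## Interface

Orientations are given as a rotation vector (axis times angle).
In Python, from rig import monitor, grab_frame, get_calibration, job_done, robot gives the robot as it stands.
- The arm moves only by the shell command python3 -m handwheel 'ROWS' [FORCE]. ROWS is JSON, a list of rows, each an object of numbers: "claw": the opening, from -1 (shut) to 1 (fully open); "tx", "ty", "tz": the shift along the tool's x, y, z in cm; "wx", "wy", "wz": the turn, a rotation vector about the tool's x, y, z in degrees. A call has exactly 10 rows; each row shifts and turns the commanded pose from where the row before left it, along the tool's axes as they then stand; what a row does not reach is not made up. A row lasts 1/8 s, in which the tool goes at most 62.5 mm and 10.7 degrees, less where a joint would pass 70% of its speed; a pose out of reach is approached as far as the arm can. A call with a gripper value outside its range is refused whole. The fingers move at their own pace and stop on an object; FORCE is the grip in N (left out, the last holds). Time passes only in rows, so rows that do not move let the fingers close, or fill a call up. It gives the time, the measured TCP pose, the force, the opening and the grip force at its end, in the units of the state.
- monitor.sense(): the state, without advancing time (a new reading comes with each control period).
- grab_frame(name): name is "scene" or "top" or "wrist"; returns (picture, depth): 420x560x3 uint8, red, green, blue; 420x560 float32, m along the optical axis (not along the pixel's ray), 0 where there is no reading.
- get_calibration(name): a dict with "camera_matrix" (3x3 intrinsics, pixels), "origin" and "attitude" of the camera in the world; the wrist camera has in their place "T_tool_cam" (4x4, takes a point from camera to tool coordinates, whose origin is the TCP and whose axes are the flange's). Camera axes: x right, y down, z forward; pixel columns grow to the right and rows downward; lengths in m; the calibration is good to about 2 mm. A picture is of the moment at which its call begins: read the wrist's pose just before it. get_calibration takes no time and is no camera call.
- job_done(): hands the job in; it is judged then, once.
The state is a dict: "time": time; "joint_positions": joint angles; "joint_vel": joint speeds; "joint_efforts": joint torques, N m; "tcp_pos": TCP position; "ee_rot": TCP orientation; "contact_force": force on the tool from outside, world axes, zero at the start; "torque": the same for the moment, N m; "gripper_width": opening from 0.0 (shut) to 1.0 (fully open); "finger_force": force on a finger pad.
Only numpy, scipy, OpenCV 4.12 (cv2) and the standard library are available. Lean on these libraries where they do the work, as an engineer would, in place of code of your own. Each camera call takes 0.05 s, during which the arm holds its last target. There are 200 camera calls.

## Task

The small cups of the three gift sets got mixed up: put each one into the well of the tray whose big tulip cup has its colour (yellow, pink, white); the bare strip of table in front of the trays is free for parking one on the way. The yellow glaze tile has strayed to the little stand at the side: push it upright, centred and right down onto the wood, into the empty brass clip of the yellow set's tray. Never tip a cup over, and leave everything standing by itself.

Things in the scene. Friction and masses are not known exactly. Their poses are not given: they have to be found in the camera images.
- yellow_cup: Small yellow egg cup, loose, 50 mm across, 31 mm tall, foot 36 mm across, open at the top, about 60 g. Origin: centre of its foot, z up. At the start it sits in the well of the pink set's tray, its origin 10 mm above the table.
- pink_cup: Small pink egg cup, loose, 50 mm across, 31 mm tall, foot 36 mm across, open at the top, about 60 g. Origin: centre of its foot, z up. At the start it sits in the well of the white set's tray, its origin 10 mm above the table.
- white_cup: Small white speckled pinch pot, loose, 54 mm across, 38 mm tall, foot 44 mm across, open at the top, about 90 g. Origin: centre of its foot, z up. At the start it sits in the well of the yellow set's tray, its origin 10 mm above the table.
- yellow_tile: Yellow glaze sample tile, loose, 90 g: upright slab 12 mm thick (x), 56 wide (y), 60 tall, clay-coloured foot. Origin: centre of its underside. Starts 16 mm above the table in the clip (lips up to 47 mm over the table) of a dark wooden stand, 56 x 78 mm, left or right of the trays; a striped candle, 60 mm tall, is on the other side. Either broad face may look front.
- tray_yellow: Yellow set's fixed wooden tray, 228x104x20 mm, with a big yellow tulip cup (83 mm wide, top z 119) at x=64. Origin: centre of underside; x to the tulip cup, z up. Well: 63 mm wide, 10 deep, at x=-38, floor z=10. Brass clip at x=-99: cheeks 50 long in y, gap 15 in x from z=20 (tray top) to 42, lips flare to 26 at z=51. Empty clip. Table before the trays is bare to x=0.36 m.
- tray_pink: Pink set's fixed wooden tray, 228x104x20 mm, with a big pink tulip cup (86 mm wide, top z 122) at x=64. Origin: centre of underside; x to the tulip cup, z up. Well: 63 mm wide, 10 deep, at x=-38, floor z=10. Brass clip at x=-99: cheeks 50 long in y, gap 15 in x from z=20 (tray top) to 42, lips flare to 26 at z=51. A pink tile is fixed in it, top z=80.
- tray_white: White set's fixed wooden tray, 228x104x20 mm, with a big white tulip cup (74 mm wide, top z 108) at x=64. Origin: centre of underside; x to the tulip cup, z up. Well: 63 mm wide, 10 deep, at x=-38, floor z=10. Brass clip at x=-99: cheeks 50 long in y, gap 15 in x from z=20 (tray top) to 42, lips flare to 26 at z=51. A white tile is fixed in it, top z=80.
Not all that is in view belongs to the job. Leave any orange look-alike of the yellow_cup alone.

How it is judged:
At the end, for the whole second after the job is handed in: Each small cup is down in the well of its colour's tray, upright within 0.15 rad, within 12 mm of the well's centre along each tray axis; the yellow tile is down on the wood (4.5 mm) in the yellow tray's clip, centred within 12 mm, leaning under 0.22 rad; all released, at rest (x of yellow_cup in the frame of tray_yellow between -0.05 and -0.026 m and y of yellow_cup in the frame of tray_yellow between -0.012 and 0.012 m and z of yellow_cup in the frame of tray_yellow between 0.005 and 0.014 m and angle between each of yellow_cup, pink_cup, white_cup's own z axis and vertical below 0.15 rad and linear speed of each of yellow_cup, pink_cup, white_cup, yellow_tile below 0.02 m/s and x of pink_cup in the frame of tray_pink between -0.05 and -0.026 m and y of pink_cup in the frame of tray_pink between -0.012 and 0.012 m and z of pink_cup in the frame of tray_pink between 0.005 and 0.014 m and x of white_cup in the frame of tray_white between -0.05 and -0.026 m and y of white_cup in the frame of tray_white between -0.012 and 0.012 m and z of white_cup in the frame of tray_white between 0.005 and 0.014 m and x of yellow_tile in the frame of tray_yellow between -0.106 and -0.092 m and y of yellow_tile in the frame of tray_yellow between -0.012 and 0.012 m and z of yellow_tile in the frame of tray_yellow between 0.016 and 0.0245 m and angle between yellow_tile's own z axis and vertical below 0.22 rad); the robot touches nothing.
It fails at once if a small cup is tipped over (angle between any of yellow_cup, pink_cup, white_cup's own z axis and vertical above 0.7 rad).
It also fails if it takes over 134 s, if anything falls off the work surface, if the arm or the gripper's body presses on something with over 40 N, if the wrist force passes 120 N, or if a joint passes its speed limit or range.

## Working session

There is one attempt and no reset: what is moved stays moved. The work goes in short steps, Python scripts to look and compute and a shell command to move; the robot and the scene stay as the last step left them, time stands still between calls to the robot, and variables do not carry over. Pictures are saved under pics/ and viewed, at most 14 in all, crops included, and the job is handed in when it is done.

```bash
ls; mkdir -p pics; python3 - <<'E'
from rig import monitor, grab_frame, get_calibration, robot
import cv2,numpy as np
print(monitor.sense()); print(robot.grip_depth)
for n in ["scene","top"]:
    p,d=grab_frame(n); c=get_calibration(n); print(n,c)
    cv2.imwrite(f"pics/{n}0.png",p[:,:,::-1]); np.savez(f"pics/{n}0.npz",p=p,d=d)
print(get_calibration("wrist"))
E
```

```text
pics
{'time': 0.0, 'joint_positions': array([-1.31879457e+00,  2.59361517e-01,  1.53612036e+00, -2.22298170e-06,
        1.34800781e+00, -2.02766059e-01]), 'joint_vel': array([ 1.11286640e-03, -2.09680325e-06, -8.45732573e-04,  7.31566552e-04,
       -5.91174067e-05,  8.96875105e-04]), 'joint_efforts': array([-1.72424086e-03, -4.46035480e+01, -2.90574306e+01, -5.02209859e-04,
        1.18067654e-02, -3.03870763e-05]), 'tcp_pos': array([ 0.24148715, -0.49353947,  0.23044978]), 'ee_rot': array([-3.05887863e+00, -7.07781045e-01,  7.67079225e-05]), 'contact_force': array([ 0.67396477,  0.80286166, -0.63851995]), 'torque': array([ 0.00376761, -0.01374509, -0.01698289]), 'finger_force': 0.0, 'gripper_width': 1.0033185735523118}
-0.0187
scene {'camera_matrix': array([[457.1839184 ,   0.        , 280.99302516],
       [  0.        , 457.1839184 , 210.43241319],
       [  0.        ,   0.        ,   1.        ]]), 'origin': array([-0.17395512,  0.58447084,  0.64449629]), 'attitude': array([-1.09534659,  2.16385556, -1.22983939])}
top {'camera_matrix': array([[403.24933091,   0.        , 285.400198  ],
       [  0.        , 403.24933091, 212.19991953],
       [  0.        ,   0.        ,   1.        ]]), 'origin': array([ 0.41617229, -0.01003411,  1.05359492]), 'attitude': array([-2.17065945,  2.12365405, -0.16868888])}
{'camera_matrix': array([[306.11707302,   0.        , 281.55632179],
       [  0.        , 306.11707302, 212.96474533],
       [  0.        ,   0.        ,   1.        ]]), 'T_tool_cam': array([[-9.82491430e-04, -9.64342379e-01, -2.64656025e-01,
         6.56056762e-02],
       [ 9.99999440e-01, -1.05152842e-03,  1.19183141e-04,
        -2.29467303e-04],
       [-3.93226685e-04, -2.64655760e-01,  9.64342872e-01,
        -1.41293080e-01],
       [ 0.00000000e+00,  0.00000000e+00,  0.00000000e+00,
         1.00000000e+00]])}
```

View pics/top0.png

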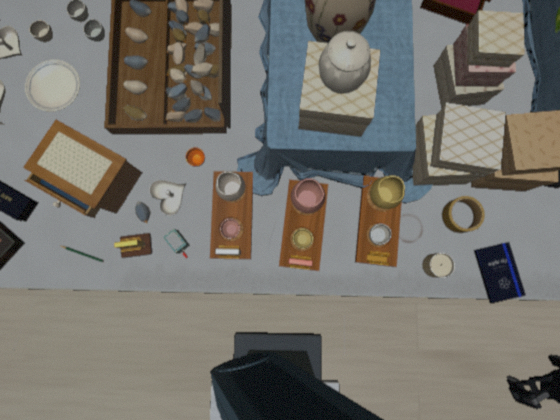

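View pics/scene0.png

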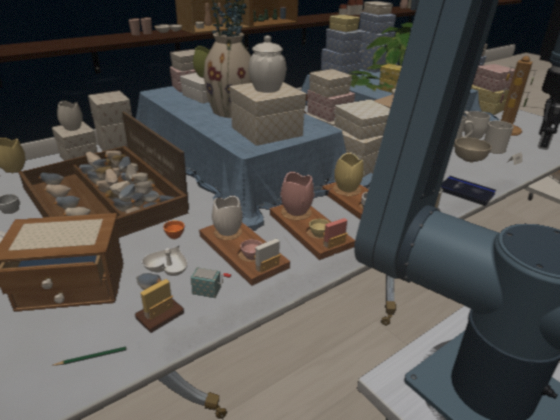

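The top view shows the white tray on the left (tulip 230,186; pink cup 231,229), the pink tray in the middle (tulip 309,195; yellow cup 302,239) and the yellow tray on the right (tulip 387,191; white cup 379,234; empty clip 376,258). The tile on its stand is at (130,242) and the candle at (439,265).

Candidates for the yellow cup:
- (302,239), in the pink tray's well: this is the one.
- (195,157), the orange look-alike.
- (387,191), the yellow tulip.

For the tile, the candidate is (130,242). The pink and white tiles at (300,262) and (228,252) are fixed.

```bash
cat > h.py <<'E'
import numpy as np,cv2
from scipy.spatial.transform import Rotation as R
from rig import get_calibration, monitor, grab_frame
def cam(n):
    c=get_calibration(n); K=c["camera_matrix"]
    if n=="wrist":
        s=monitor.sense(); T=np.eye(4); T[:3,:3]=R.from_rotvec(s["ee_rot"]).as_matrix(); T[:3,3]=s["tcp_pos"]
        T=T@c["T_tool_cam"]; return K,T[:3,:3],T[:3,3]
    return K,R.from_rotvec(c["attitude"]).as_matrix(),np.array(c["origin"])
def onplane(C,uv,z):
    K,Rm,o=C; uv=np.atleast_2d(np.asarray(uv,float)); d=np.c_[uv,np.ones(len(uv))]@np.linalg.inv(K).T@Rm.T
    return o+d*((z-o[2])/d[:,2])[:,None]
def cloud(C,d):
    K,Rm,o=C; v,u=np.indices(d.shape); P=np.stack([(u-K[0,2])/K[0,0]*d,(v-K[1,2])/K[1,1]*d,d],-1)
    return P@Rm.T+o
E
cat > m.py <<'E'
from h import *
z=np.load("pics/top0.npz"); p,d=z["p"],z["d"]; C=cam("top"); P=cloud(C,d)
hsv=cv2.cvtColor(p,cv2.COLOR_RGB2HSV)
def box(n,reg,lo,hi,zz=None):
    x0,x1,y0,y1=reg; m=np.zeros(d.shape,np.uint8)
    s=P[y0:y1,x0:x1,2]; m[y0:y1,x0:x1]=((s>lo)&(s<hi))*255
    m=cv2.morphologyEx(m,cv2.MORPH_OPEN,np.ones((2,2)))
    cs=cv2.findContours(m,cv2.RETR_EXTERNAL,cv2.CHAIN_APPROX_NONE)[0]; c=max(cs,key=cv2.contourArea)
    c=c[:,0]; zm=zz if zz else np.median(P[...,2][m>0]); w=onplane(C,c,zm)[:,:2].astype(np.float32)
    (cx,cy),(a,b),t=cv2.minAreaRect(w*1000); print(n,"c",round(cx,1),round(cy,1),"size",round(a,1),round(b,1),"ang",round(t,1),"z",round(float(zm)*1000,1),len(c))
print("table z",np.median(P[270:285,180:350,2]),np.median(P[150:170,240:260,2]))
box("trayW",(205,262,165,266),.010,.2,.02)
box("trayP",(275,335,174,276),.010,.2,.02)
box("trayY",(350,407,172,271),.010,.2,.02)
box("tulW",(210,258,165,210),.07,.2,.108)
box("tulP",(285,330,174,215),.07,.2,.122)
box("tulY",(362,407,172,212),.07,.2,.119)
box("pinkcup",(215,247,214,243),.028,.06,.041)
box("yelcup",(287,318,225,252),.028,.06,.041)
box("whitecup",(362,395,220,248),.030,.07,.048)
box("tileW",(210,245,242,265),.055,.1,.08); box("tileP",(283,318,252,274),.055,.1,.08)
box("clipY",(360,395,249,268),.035,.1,.05)
box("stand",(110,160,225,262),.007,.1,.016); box("ytile",(105,160,228,258),.056,.1,.076); box("candle",(425,456,250,282),.045,.1,.06)
ims=[cv2.resize(p[y:y+50,x:x+66,::-1],None,fx=6,fy=6,interpolation=cv2.INTER_CUBIC) for x,y in((100,215),(270,222))]
cv2.imwrite("pics/crop1.png",np.hstack(ims))
E
python3 m.py
```

```text
table z -0.0004483377910612374 0.017524597566555666
trayW c 570.3 109.2 size 246.0 127.2 ang 0.2 z 20.0 289
trayP c 549.7 -67.5 size 103.9 249.7 ang 84.4 z 20.0 294
trayY c 560.2 -260.3 size 147.9 247.0 ang 89.8 z 20.0 339
tulW c 617.9 115.7 size 70.9 66.9 ang 2.7 z 108.0 139
tulP c 594.0 -70.3 size 80.2 81.0 ang 45.8 z 122.0 96
tulY c 608.5 -258.8 size 77.1 79.4 ang 1.3 z 119.0 97
pinkcup c 529.6 128.8 size 25.8 49.6 ang 42.5 z 41.0 56
yelcup c 507.2 -67.0 size 50.1 32.3 ang 57.5 z 41.0 66
whitecup c 510.8 -237.8 size 46.5 18.7 ang 12.6 z 48.0 43
tileW c 461.7 118.8 size 12.0 55.4 ang 1.2 z 80.0 54
tileP c 440.3 -56.7 size 55.8 13.1 ang 84.9 z 80.0 53
clipY c 466.2 -253.2 size 49.8 8.8 ang 84.9 z 50.0 45
stand c 474.6 370.8 size 56.1 93.6 ang 8.8 z 16.0 107
ytile c 475.6 363.5 size 14.5 60.4 ang 7.6 z 76.0 56
candle c 441.2 -402.5 size 58.3 64.1 ang 1.2 z 60.0 78
```

View pics/crop1.png

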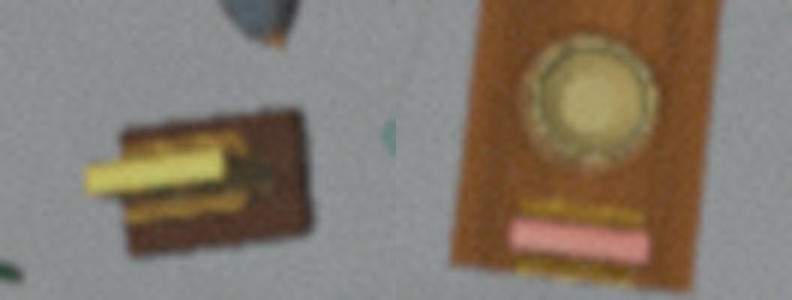

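The crop confirms the upright yellow tile in the dark stand and the yellow cup in the pink tray with its fixed pink tile. Next I'll look from above with the wrist camera, which gives finer pixels.

```bash
python3 -m handwheel '[{"claw":1,"wz":8.69,"tz":-1},{"claw":1,"wz":8.69,"tz":-1},{"claw":1,"wz":8.69},{"claw":1,"tx":3,"ty":-4.5},{"claw":1,"tx":3,"ty":-4.5},{"claw":1,"tx":3,"ty":-4.5},{"claw":1,"tx":3,"ty":-4.5},{"claw":1,"tx":3,"ty":-4.5},{"claw":1,"tx":3,"ty":-4.5},{"claw":1,"tx":3,"ty":-4.5}]' 40
python3 -m handwheel '[{"claw":1,"tx":2,"ty":-4.5},{"claw":1,"tx":1.5,"ty":-3.5},{"claw":1,"tx":1,"ty":-2.5},{"claw":1},{"claw":1},{"claw":1},{"claw":1},{"claw":1},{"claw":1},{"claw":1}]'
cat > w.py <<'E'
from h import *; import sys
C=cam("wrist"); p,d=grab_frame("wrist"); n=sys.argv[1]
np.savez(f"pics/{n}.npz",p=p,d=d,K=C[0],R=C[1],o=C[2]); cv2.imwrite(f"pics/{n}.png",p[:,:,::-1])
s=monitor.sense(); print(s["time"],s["tcp_pos"],s["ee_rot"],s["contact_force"])
E
python3 w.py w1
```

```text
0.15 [ 0.24151025 -0.49369619  0.23067113] [-3.05934821e+00 -7.07916397e-01  3.29733407e-05] [-0.50634018 -0.50684671 -0.08739252]validation failed for argument at $[0]...
validation failed for argument at $[0]...
```

View pics/w1.png

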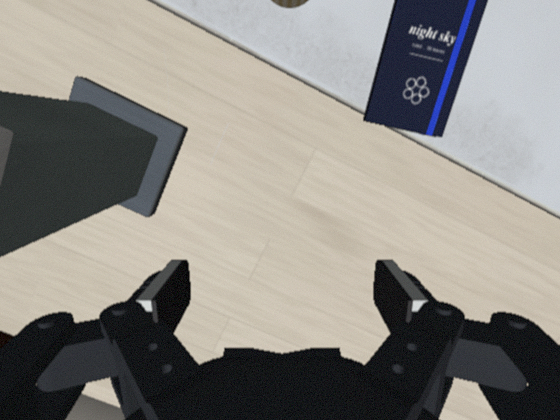

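The wrist picture shows only the table edge and the passport (425,60), because the arm did not move. The moves were refused, probably because each row needs all seven keys.

```bash
python3 -m handwheel '[{"claw":1,"tx":0,"ty":0,"tz":-1,"wx":0,"wy":0,"wz":8.69},{"claw":1,"tx":0,"ty":0,"tz":-1,"wx":0,"wy":0,"wz":8.69},{"claw":1,"tx":0,"ty":0,"tz":0,"wx":0,"wy":0,"wz":8.69},{"claw":1,"tx":3,"ty":-4.5,"tz":0,"wx":0,"wy":0,"wz":0},{"claw":1,"tx":3,"ty":-4.5,"tz":0,"wx":0,"wy":0,"wz":0},{"claw":1,"tx":3,"ty":-4.5,"tz":0,"wx":0,"wy":0,"wz":0},{"claw":1,"tx":3,"ty":-4.5,"tz":0,"wx":0,"wy":0,"wz":0},{"claw":1,"tx":3,"ty":-4.5,"tz":0,"wx":0,"wy":0,"wz":0},{"claw":1,"tx":3,"ty":-4.5,"tz":0,"wx":0,"wy":0,"wz":0},{"claw":1,"tx":3,"ty":-4.5,"tz":0,"wx":0,"wy":0,"wz":0}]' 40
```

```text
time: 1.4
tcp_pos: [0.4523, -0.1775, 0.2512]
ee_rot: [3.142, -0.001, 0.0]
contact_force: [0.3, -1.1, -0.3]
gripper_width: 0.999
finger_force: 0.0
```

```bash
python3 -m handwheel '[{"claw":1,"tx":1,"ty":-4,"tz":0,"wx":0,"wy":0,"wz":0},{"claw":1,"tx":1,"ty":-4,"tz":0,"wx":0,"wy":0,"wz":0},{"claw":1,"tx":1,"ty":-2.7,"tz":0,"wx":0,"wy":0,"wz":0},{"claw":1,"tx":0.8,"ty":0,"tz":0,"wx":0,"wy":0,"wz":0},{"claw":1,"tx":0,"ty":0,"tz":0,"wx":0,"wy":0,"wz":0},{"claw":1,"tx":0,"ty":0,"tz":0,"wx":0,"wy":0,"wz":0},{"claw":1,"tx":0,"ty":0,"tz":0,"wx":0,"wy":0,"wz":0},{"claw":1,"tx":0,"ty":0,"tz":0,"wx":0,"wy":0,"wz":0},{"claw":1,"tx":0,"ty":0,"tz":0,"wx":0,"wy":0,"wz":0},{"claw":1,"tx":0,"ty":0,"tz":0,"wx":0,"wy":0,"wz":0}]'; python3 w.py w2
```

```text
time: 2.65
tcp_pos: [0.4897, -0.0722, 0.2513]
ee_rot: [-3.142, 0.001, -0.0]
contact_force: [-0.5, -0.5, -0.3]
gripper_width: 1.002
finger_force: 0.0
2.7 [ 0.48970299 -0.07218985  0.25135679] [ 3.14156928e+00 -4.60925375e-04  1.62323902e-04] [-0.66424519  0.21638179  0.37045022]
```

View pics/w2.png

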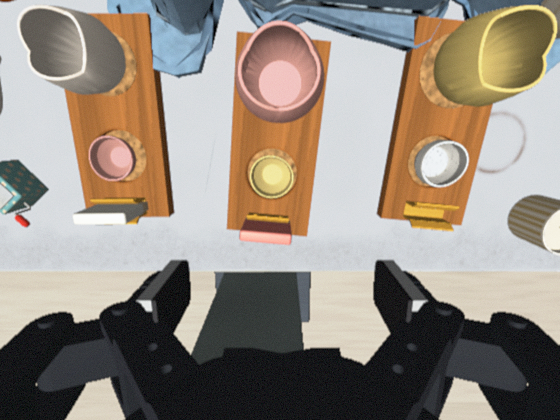

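The three trays are clearly visible, with rims of pink (112,157), yellow (271,177) and white (441,161). The yellow tray's empty clip is at (430,216) and the parking strip lies below the trays. I'll fit the trays and rims next.

```bash
cat > fit.py <<'E'
from h import *; import sys
def rim(z,reg,kind,h):
    C=(z["K"],z["R"],z["o"]); p=z["p"]; x0,x1,y0,y1=reg; hsv=cv2.cvtColor(p,cv2.COLOR_RGB2HSV)[y0:y1,x0:x1].astype(int)
    H,S,V=hsv[...,0],hsv[...,1],hsv[...,2]
    m={"pink":((H>165)|(H<6))&(S>40)&(S<160)&(V>80),"yellow":(H>=19)&(H<36)&(S>60)&(V>100),"white":(S<45)&(V>120)}[kind]
    m=cv2.morphologyEx((m*255).astype(np.uint8),cv2.MORPH_OPEN,np.ones((3,3)))
    c=max(cv2.findContours(m,cv2.RETR_EXTERNAL,cv2.CHAIN_APPROX_NONE)[0],key=cv2.contourArea)[:,0]+[x0,y0]
    w=onplane(C,cv2.convexHull(c)[:,0],h)[:,:2].astype(np.float32)*1000
    e=cv2.minEnclosingCircle(w); f=cv2.fitEllipse(onplane(C,c,h)[:,:2].astype(np.float32)*1000)
    print(kind,"circ",np.round(e[0],1),"d",round(2*e[1],1),"ell",np.round(f[0],1),np.round(f[1],1))
E
python3 - <<'E'
from fit import *
z=np.load("pics/w2.npz"); C=(z["K"],z["R"],z["o"]); p=z["p"]; d=z["d"]; P=cloud(C,d)
hsv=cv2.cvtColor(p,cv2.COLOR_RGB2HSV).astype(int)
wood=((hsv[...,0]>=5)&(hsv[...,0]<=16)&(hsv[...,1]>130)&(hsv[...,2]>60))
for n,x0,x1,lr,rr,fr in(("W",60,180,(120,190),(60,200),(150,168)),("P",220,335,(100,215),(100,215),(233,302)),("Y",372,492,(100,200),(120,205),(384,455))):
    def pts(rows,f): return onplane(C,[(x0+f(np.flatnonzero(wood[r,x0:x1])),r) for r in range(*rows) if wood[r,x0:x1].any()],.02)[:,:2]*1000
    L=pts(lr,lambda a:a.min()-.5); Rr=pts(rr,lambda a:a.max()+.5)
    F=onplane(C,[(c,np.flatnonzero(wood[150:250,c]).max()+150.5) for c in range(*fr)],.02)[:,:2]*1000
    def line(q): return cv2.fitLine(q.astype(np.float32),cv2.DIST_HUBER,0,.01,.01).ravel()
    l,r,f=map(line,(L,Rr,F)); 
    ang=[np.degrees(np.arctan2(v[1],v[0])) for v in(l,r)]; af=np.degrees(np.arctan2(f[1],f[0]))
    ang=[(a+90)%180-90 for a in ang]; a=np.radians(np.mean(ang)); u=np.array([np.cos(a),np.sin(a)]); nn=np.array([-u[1],u[0]])
    w=(l[2:]-r[2:])@nn; side=(l[2:]+r[2:])@nn/2; front=np.median(F@u); base=u*front+nn*side
    print(n,"angles",np.round(ang,1),"front",round(af%180-90,1),"width",round(w,1),"frontmid",np.round(base,1),"well",np.round(base+76*u,1),"clip",np.round(base+15*u,1))
rim(z,(85,137,132,185),"pink",.041); rim(z,(245,297,150,203),"yellow",.041); rim(z,(412,470,135,190),"white",.048)
print("table",np.median(P[240:262,100:200,2]))
E
```

```text
W angles [0.3 0.2] front -0.1 width 108.1 frontmid [449.9 118.6] well [525.9 118.9] clip [464.9 118.6]
P angles [-5.6 -5.6] front -4.6 width 101.5 frontmid [440.6 -54.6] well [516.3 -62. ] clip [455.6 -56. ]
Y angles [-5.4 -5.5] front 16.5 width 107.9 frontmid [ 466.  -249.1] well [ 541.6 -256.2] clip [ 480.9 -250.5]
pink circ [519.6 114. ] d 41.3 ell [521.2 111.3] [25.3 35.9]
yellow circ [502.2 -60.8] d 51.6 ell [502.3 -60.7] [49.2 50.7]
white circ [ 519.  -251.4] d 59.1 ell [ 519.2 -249.8] [47.1 58.2]
table -0.0015981681436945672
```

Some of those fits are contaminated: the tray side faces are in view, the tile hides part of the front edge, and the pink mask is too tight. I'll refine with the outer edges, the front corners and depth for the rims.

```bash
python3 - <<'E'
from fit import *
z=np.load("pics/w2.npz"); C=(z["K"],z["R"],z["o"]); p=z["p"]; d=z["d"]; P=cloud(C,d)
hsv=cv2.cvtColor(p,cv2.COLOR_RGB2HSV).astype(int)
wood=((hsv[...,0]>=5)&(hsv[...,0]<=16)&(hsv[...,1]>130)&(hsv[...,2]>60))
for n,cols in(("W",list(range(152,168))),("P",list(range(230,237))+list(range(297,305))),("Y",list(range(383,400))+list(range(453,459)))):
    F=[(c,np.flatnonzero(wood[150:250,c]).max()+150.5) for c in cols]; print(n,[int(f[1]) for f in F],np.round(onplane(C,F,.02)[[0,-1],:2]*1000,1).tolist())
for n,(x0,x1,y0,y1),hz in(("pink",(82,142,128,190),.041),("yellow",(242,300,148,206),.041),("white",(408,474,132,194),.048)):
    q=P[y0:y1,x0:x1]; m=q[...,2]>hz-.012
    m=((q[...,2]>hz-.013)*255).astype(np.uint8); m=cv2.morphologyEx(m,cv2.MORPH_OPEN,np.ones((2,2)))
    c=max(cv2.findContours(m,cv2.RETR_EXTERNAL,cv2.CHAIN_APPROX_NONE)[0],key=len)[:,0]+[x0,y0]
    w=onplane(C,cv2.convexHull(c)[:,0],hz)[:,:2].astype(np.float32)*1000
    e=cv2.minEnclosingCircle(w); f=cv2.fitEllipse(w); qq=q[m>0]; print(n,"circ",np.round(e[0],1),round(2*e[1],1),"ell",np.round(f[0],1),np.round(f[1],1),"zmax",np.round(np.percentile(qq[:,2],[50,95]),4),"cloud mid",np.round((qq[:,:2].min(0)+qq[:,:2].max(0))*500,1),np.round(np.ptp(qq[:,:2],axis=0)*1000))
# tiles / clip tops by depth
for n,(x0,x1,y0,y1),lo,hi in(("tileP",(230,305,210,248),.07,.09),("tileW",(70,150,195,228),.07,.09),("clipY",(395,460,196,236),.042,.056)):
    q=P[y0:y1,x0:x1].reshape(-1,3); q=q[(q[:,2]>lo)&(q[:,2]<hi)]; r=cv2.minAreaRect((q[:,:2]*1000).astype(np.float32)); print(n,np.round(r[0],1),np.round(r[1],1),round(r[2],1),len(q))
E
```

```text
W [215, 215, 215, 215, 215, 215, 215, 215, 215, 215, 215, 215, 215, 215, 215, 215] [[450.1, 91.2], [450.0, 72.2]]
P [228, 228, 228, 228, 228, 228, 228, 234, 234, 234, 234, 234, 234, 234, 234] [[432.6, -6.7], [424.3, -101.5]]
Y [216, 217, 217, 217, 217, 217, 217, 217, 217, 217, 217, 217, 217, 218, 218, 218, 218, 223, 223, 223, 223, 223, 223] [[448.3, -201.1], [438.8, -297.6]]
pink circ [522.7 118.7] 53.4 ell [523.1 119.2] [50.6 53.3] zmax [0.034  0.0391] cloud mid [524.3  38.2] [ 62. 221.]
yellow circ [502.1 -62. ] 50.8 ell [501.7 -61.8] [49.3 50.7] zmax [0.0353 0.0398] cloud mid [513.2 -62.8] [84. 51.]
white circ [ 517.8 -253.8] 56.7 ell [ 517.4 -253.8] [52.1 56.7] zmax [0.0429 0.0463] cloud mid [ 520.3 -186.1] [ 70. 227.]
tileP [442.7 -54.6] [56.6 13. ] 84.6 662
tileW [464.1 122.1] [12.9 56.9] 0.2 714
clipY [ 456.7 -251.5] [50.9 31.1] 84.6 536
```

Measured positions in mm, all consistent with the given sizes:

| | Well | Clip | Cup now in it |
|---|---|---|---|
| Pink tray | (504,-62) | – | yellow (502,-62) |
| White tray | (526,120) | – | pink (523,119) |
| Yellow tray | (518,-256) | (457,-251), yaw -5.5° | white (518,-254) |

First I'll grasp the yellow cup so I can park it.

```bash
python3 -m handwheel '[{"claw":1,"tx":1.2,"ty":-1.0,"tz":2,"wx":0,"wy":0,"wz":0},{"claw":1,"tx":0,"ty":0,"tz":5,"wx":0,"wy":0,"wz":0},{"claw":1,"tx":0,"ty":0,"tz":5,"wx":0,"wy":0,"wz":0},{"claw":1,"tx":0,"ty":0,"tz":5,"wx":0,"wy":0,"wz":0},{"claw":1,"tx":0,"ty":0,"tz":4,"wx":0,"wy":0,"wz":0},{"claw":1,"tx":0,"ty":0,"tz":1.5,"wx":0,"wy":0,"wz":0},{"claw":1,"tx":0,"ty":0,"tz":0.9,"wx":0,"wy":0,"wz":0},{"claw":1,"tx":0,"ty":0,"tz":0,"wx":0,"wy":0,"wz":0},{"claw":0.3,"tx":0,"ty":0,"tz":0,"wx":0,"wy":0,"wz":0},{"claw":0.3,"tx":0,"ty":0,"tz":0,"wx":0,"wy":0,"wz":0}]' 30; python3 -m handwheel '[{"claw":0,"tx":0,"ty":0,"tz":0,"wx":0,"wy":0,"wz":0},{"claw":-0.2,"tx":0,"ty":0,"tz":0,"wx":0,"wy":0,"wz":0},{"claw":-0.4,"tx":0,"ty":0,"tz":0,"wx":0,"wy":0,"wz":0},{"claw":-0.6,"tx":0,"ty":0,"tz":0,"wx":0,"wy":0,"wz":0},{"claw":-1,"tx":0,"ty":0,"tz":0,"wx":0,"wy":0,"wz":0},{"claw":-1,"tx":0,"ty":0,"tz":0,"wx":0,"wy":0,"wz":0},{"claw":-1,"tx":0,"ty":0,"tz":-1,"wx":0,"wy":0,"wz":0},{"claw":-1,"tx":0,"ty":0,"tz":-2,"wx":0,"wy":0,"wz":0},{"claw":-1,"tx":0,"ty":0,"tz":-3,"wx":0,"wy":0,"wz":0},{"claw":-1,"tx":0,"ty":0,"tz":0,"wx":0,"wy":0,"wz":0}]'; python3 w.py w3
```

```text
time: 3.95
tcp_pos: [0.5025, -0.0624, 0.0184]
ee_rot: [3.141, -0.0, 0.003]
contact_force: [0.4, -0.9, -0.4]
gripper_width: 0.652
finger_force: 0.0
time: 5.2
tcp_pos: [0.5036, -0.0628, 0.0799]
ee_rot: [3.14, -0.0, 0.008]
contact_force: [-1.3, 0.4, -0.8]
gripper_width: 0.566
finger_force: 31.1
5.25 [ 0.50252213 -0.06241776  0.07851253] [ 3.14062541e+00 -3.43537889e-04  4.29012914e-03] [-0.23612722  0.59361302 -0.47345501]
```

View pics/w3.png

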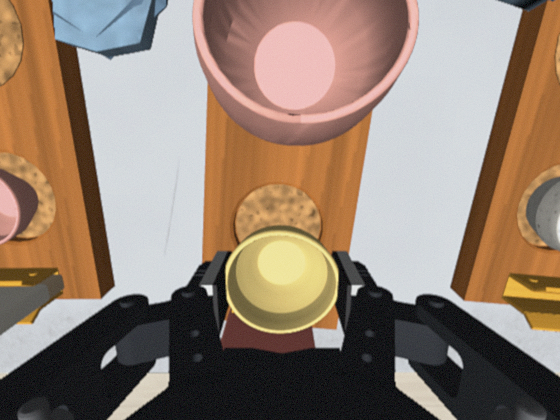

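The yellow cup is held upright and centred (rim at 282,280) and is clear of the well. Next I'll park it at about (0.395,-0.155).

```bash
python3 -m handwheel '[{"claw":-1,"tx":0,"ty":0,"tz":-3,"wx":0,"wy":0,"wz":0},{"claw":-1,"tx":-1,"ty":1,"tz":-2,"wx":0,"wy":0,"wz":0},{"claw":-1,"tx":-3,"ty":3,"tz":0,"wx":0,"wy":0,"wz":0},{"claw":-1,"tx":-3,"ty":3,"tz":0,"wx":0,"wy":0,"wz":0},{"claw":-1,"tx":-2.5,"ty":2.3,"tz":0,"wx":0,"wy":0,"wz":0},{"claw":-1,"tx":-1.3,"ty":0,"tz":2,"wx":0,"wy":0,"wz":0},{"claw":-1,"tx":0,"ty":0,"tz":4,"wx":0,"wy":0,"wz":0},{"claw":-1,"tx":0,"ty":0,"tz":3,"wx":0,"wy":0,"wz":0},{"claw":-1,"tx":0,"ty":0,"tz":1.5,"wx":0,"wy":0,"wz":0},{"claw":-1,"tx":0,"ty":0,"tz":0.8,"wx":0,"wy":0,"wz":0}]'; python3 -m handwheel '[{"claw":-1,"tx":0,"ty":0,"tz":0.3,"wx":0,"wy":0,"wz":0},{"claw":-1,"tx":0,"ty":0,"tz":0.2,"wx":0,"wy":0,"wz":0},{"claw":-1,"tx":0,"ty":0,"tz":0,"wx":0,"wy":0,"wz":0},{"claw":0.3,"tx":0,"ty":0,"tz":0,"wx":0,"wy":0,"wz":0},{"claw":0.5,"tx":0,"ty":0,"tz":0,"wx":0,"wy":0,"wz":0},{"claw":0.7,"tx":0,"ty":0,"tz":0,"wx":0,"wy":0,"wz":0},{"claw":1,"tx":0,"ty":0,"tz":0,"wx":0,"wy":0,"wz":0},{"claw":1,"tx":0,"ty":0,"tz":-2,"wx":0,"wy":0,"wz":0},{"claw":1,"tx":0,"ty":0,"tz":-5,"wx":0,"wy":0,"wz":0},{"claw":1,"tx":0,"ty":0,"tz":-5,"wx":0,"wy":0,"wz":0}]'; python3 w.py w4
```

```text
time: 6.5
tcp_pos: [0.3926, -0.1543, 0.0128]
ee_rot: [-3.14, 0.0, 0.004]
contact_force: [-0.8, -0.0, -0.2]
gripper_width: 0.57
finger_force: 31.4
time: 7.75
tcp_pos: [0.3932, -0.1548, 0.1304]
ee_rot: [-3.141, 0.0, 0.002]
contact_force: [1.1, 0.8, -0.7]
gripper_width: 0.998
finger_force: 0.0
7.8 [ 0.39655315 -0.15702178  0.13650009] [3.13598058e+00 3.14189478e-04 1.18487582e-02] [ 2.13993147 -0.4986987   4.91301539]
```

View pics/w4.png

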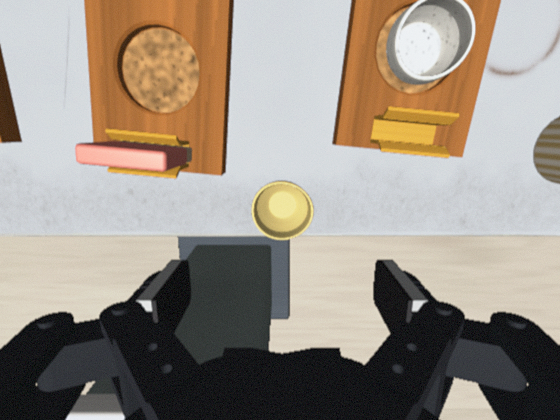

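The yellow cup stands on the strip at (282,210), with its foot clear of the table edge. The empty pink well (160,70) and the empty yellow clip (415,133) are in full view, so I'll measure those.

```bash
cat > m4.py <<'E'
from fit import *
def cork(z,reg,zz=.01):
    C=(z["K"],z["R"],z["o"]); x0,x1,y0,y1=reg; q=cv2.GaussianBlur(z["p"],(0,0),2)[y0:y1,x0:x1]; hsv=cv2.cvtColor(q,cv2.COLOR_RGB2HSV).astype(int)
    d=cloud(C,z["d"])[y0:y1,x0:x1,2]
    m=((d<.0155)&(d>.002)).astype(np.uint8)*255
    m=cv2.morphologyEx(m,cv2.MORPH_OPEN,np.ones((7,7)))
    c=max(cv2.findContours(m,cv2.RETR_EXTERNAL,cv2.CHAIN_APPROX_NONE)[0],key=cv2.contourArea)[:,0]+[x0,y0]
    w=onplane(C,cv2.convexHull(c)[:,0],zz)[:,:2].astype(np.float32)*1000; e=cv2.minEnclosingCircle(w); f=cv2.fitEllipse(w)
    print("cork circ",np.round(e[0],1),round(2*e[1],1),"ell",np.round(f[0],1),np.round(f[1],1))
E
python3 - <<'E'
from m4 import *
z=np.load("pics/w4.npz"); C=(z["K"],z["R"],z["o"]); P=cloud(C,z["d"])
print("table",np.median(P[180:220,330:500,2])); cork(z,(110,212,18,122))
rim(z,(240,325,170,250),"yellow",.031)
q=P[100:162,365:465].reshape(-1,3); 
for lo,hi in((.042,.056),(.022,.056)):
    s=q[(q[:,2]>lo)&(q[:,2]<hi)]; r=cv2.minAreaRect((s[:,:2]*1000).astype(np.float32)); print("clipY",np.round(r[0],1),np.round(r[1],1),round(r[2],1),len(s))
q=P[0:90,380:480].reshape(-1,3); 
E
```

```text
table -0.0012374875218561232
cork circ [503.9 -58.2] 64.5 ell [503.8 -58.5] [63.3 64.2]
yellow circ [ 394.5 -155.3] d 50.5 ell [ 394.5 -155.3] [48.8 49.6]
clipY [ 456.7 -251.8] [50.6 30.9] 84.6 1548
clipY [ 456.7 -251.8] [50.6 30.9] 84.6 1878
```

```bash
python3 -m handwheel '[{"claw":1,"tx":0,"ty":0,"tz":-4,"wx":0,"wy":0,"wz":0},{"claw":1,"tx":2.1,"ty":-4.5,"tz":0,"wx":0,"wy":0,"wz":0},{"claw":1,"tx":2.1,"ty":-4.5,"tz":0,"wx":0,"wy":0,"wz":0},{"claw":1,"tx":2.1,"ty":-4.5,"tz":0,"wx":0,"wy":0,"wz":0},{"claw":1,"tx":2.1,"ty":-4.5,"tz":0,"wx":0,"wy":0,"wz":0},{"claw":1,"tx":2.1,"ty":-4.5,"tz":0,"wx":0,"wy":0,"wz":0},{"claw":1,"tx":2.1,"ty":-4.0,"tz":0,"wx":0,"wy":0,"wz":0},{"claw":1,"tx":0.3,"ty":-0.9,"tz":0,"wx":0,"wy":0,"wz":0},{"claw":1,"tx":0,"ty":0,"tz":0,"wx":0,"wy":0,"wz":0},{"claw":1,"tx":0,"ty":0,"tz":0,"wx":0,"wy":0,"wz":0}]'; python3 w.py w5; python3 - <<'E'
from fit import *
z=np.load("pics/w5.npz"); C=(z["K"],z["R"],z["o"]); q=cloud(C,z["d"])
m=((q[...,2]>.033)&(q[...,2]<.046)&(abs(q[...,0]-.523)<.04)&(abs(q[...,1]-.119)<.04)).astype(np.uint8)*255
m=cv2.morphologyEx(m,cv2.MORPH_OPEN,np.ones((3,3)));c=max(cv2.findContours(m,cv2.RETR_EXTERNAL,cv2.CHAIN_APPROX_NONE)[0],key=len)[:,0]
w=onplane(C,cv2.convexHull(c)[:,0],.041)[:,:2].astype(np.float32)*1000; e=cv2.minEnclosingCircle(w); print("pink",e,cv2.fitEllipse(w)[:2])
E
```

```text
time: 9.05
tcp_pos: [0.5222, 0.1178, 0.1691]
ee_rot: [3.141, -0.002, -0.001]
contact_force: [0.6, 0.5, -0.5]
gripper_width: 1.002
finger_force: 0.0
9.1 [0.52226541 0.11768858 0.16926369] [ 3.14123149e+00 -2.43699264e-03 -7.73293013e-04] [0.35415525 1.29360283 0.32969282]
pink ((523.7197265625, 123.51332092285156), 25.016761779785156) ((523.871337890625, 123.39083099365234), (49.16386413574219, 50.07379913330078))
```

```bash
python3 -m handwheel '[{"claw":1,"tx":0.15,"ty":-0.55,"tz":2,"wx":0,"wy":0,"wz":0},{"claw":1,"tx":0,"ty":0,"tz":5,"wx":0,"wy":0,"wz":0},{"claw":1,"tx":0,"ty":0,"tz":4,"wx":0,"wy":0,"wz":0},{"claw":1,"tx":0,"ty":0,"tz":2.5,"wx":0,"wy":0,"wz":0},{"claw":1,"tx":0,"ty":0,"tz":1.6,"wx":0,"wy":0,"wz":0},{"claw":1,"tx":0,"ty":0,"tz":0,"wx":0,"wy":0,"wz":0},{"claw":0.6,"tx":0,"ty":0,"tz":0,"wx":0,"wy":0,"wz":0},{"claw":0.3,"tx":0,"ty":0,"tz":0,"wx":0,"wy":0,"wz":0},{"claw":0.2,"tx":0,"ty":0,"tz":0,"wx":0,"wy":0,"wz":0},{"claw":0,"tx":0,"ty":0,"tz":0,"wx":0,"wy":0,"wz":0}]'; python3 -m handwheel '[{"claw":-0.2,"tx":0,"ty":0,"tz":0,"wx":0,"wy":0,"wz":0},{"claw":-0.6,"tx":0,"ty":0,"tz":0,"wx":0,"wy":0,"wz":0},{"claw":-1,"tx":0,"ty":0,"tz":0,"wx":0,"wy":0,"wz":0},{"claw":-1,"tx":0,"ty":0,"tz":-1,"wx":0,"wy":0,"wz":0},{"claw":-1,"tx":0,"ty":0,"tz":-3,"wx":0,"wy":0,"wz":0},{"claw":-1,"tx":0,"ty":0,"tz":-4,"wx":0,"wy":0,"wz":0},{"claw":-1,"tx":0,"ty":0,"tz":-3,"wx":0,"wy":0,"wz":0},{"claw":-1,"tx":0,"ty":0,"tz":0,"wx":0,"wy":0,"wz":0},{"claw":-1,"tx":0,"ty":0,"tz":0,"wx":0,"wy":0,"wz":0},{"claw":-1,"tx":0,"ty":0,"tz":0,"wx":0,"wy":0,"wz":0}]'; python3 w.py w6; python3 -c "
import cv2;im=cv2.imread('pics/w6.png');cv2.imwrite('pics/w6s.png',im[60:360])"
```

```text
time: 10.35
tcp_pos: [0.5248, 0.1245, 0.0194]
ee_rot: [-3.142, -0.0, -0.002]
contact_force: [-1.0, 0.2, 6.0]
gripper_width: 0.557
finger_force: 30.1
time: 11.6
tcp_pos: [0.5233, 0.1243, 0.1271]
ee_rot: [3.142, -0.0, -0.004]
contact_force: [-0.4, -0.2, -0.6]
gripper_width: 0.56
finger_force: 31.1
11.65 [0.52338643 0.124309   0.12707561] [ 3.14153313e+00 -4.05466045e-04 -3.98738022e-03] [ 0.51194821  0.4110604  -0.26400147]
```

View pics/w6s.png

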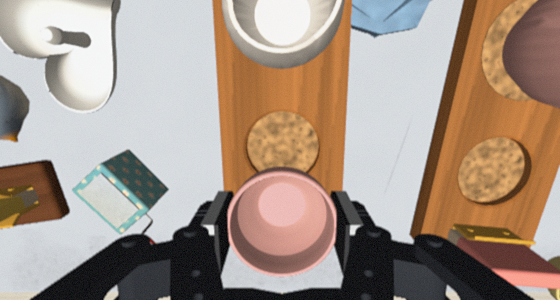

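The pink cup is held upright (282,280 in the full frame) and the white set's well is empty (283,205). I'll place the pink cup in the pink tray at (504,-60.5).

```bash
python3 - <<'E'
from m4 import *
z=np.load("pics/w6.npz"); cork(z,(235,335,165,260)); cork(z,(450,540,190,272))
E
python3 -m handwheel '[{"claw":-1,"tx":-0.4,"ty":3,"tz":0,"wx":0,"wy":0,"wz":0},{"claw":-1,"tx":-0.4,"ty":4,"tz":0,"wx":0,"wy":0,"wz":0},{"claw":-1,"tx":-0.4,"ty":4,"tz":0,"wx":0,"wy":0,"wz":0},{"claw":-1,"tx":-0.4,"ty":4,"tz":0,"wx":0,"wy":0,"wz":0},{"claw":-1,"tx":-0.35,"ty":3.5,"tz":0,"wx":0,"wy":0,"wz":0},{"claw":-1,"tx":0,"ty":0,"tz":0,"wx":0,"wy":0,"wz":0},{"claw":-1,"tx":0,"ty":0,"tz":4,"wx":0,"wy":0,"wz":0},{"claw":-1,"tx":0,"ty":0,"tz":3,"wx":0,"wy":0,"wz":0},{"claw":-1,"tx":0,"ty":0,"tz":2,"wx":0,"wy":0,"wz":0},{"claw":-1,"tx":0,"ty":0,"tz":1,"wx":0,"wy":0,"wz":0}]'
```

```text
cork circ [522.9 123.2] 64.3 ell [523.2 123.3] [62.6 63.9]
cork circ [500.6 -65.1] 64.2 ell [500.7 -65. ] [62.7 63.6]
time: 12.9
tcp_pos: [0.5037, -0.0594, 0.0267]
ee_rot: [-3.14, -0.001, 0.005]
contact_force: [-0.3, 0.4, -0.1]
gripper_width: 0.558
finger_force: 31.1
```

```bash
python3 -m handwheel '[{"claw":-1,"tx":0,"ty":0,"tz":0.4,"wx":0,"wy":0,"wz":0},{"claw":-1,"tx":0,"ty":0,"tz":0.3,"wx":0,"wy":0,"wz":0},{"claw":-1,"tx":0,"ty":0,"tz":0,"wx":0,"wy":0,"wz":0},{"claw":0.3,"tx":0,"ty":0,"tz":0,"wx":0,"wy":0,"wz":0},{"claw":0.5,"tx":0,"ty":0,"tz":0,"wx":0,"wy":0,"wz":0},{"claw":0.7,"tx":0,"ty":0,"tz":0,"wx":0,"wy":0,"wz":0},{"claw":1,"tx":0,"ty":0,"tz":0,"wx":0,"wy":0,"wz":0},{"claw":1,"tx":0,"ty":0,"tz":-3,"wx":0,"wy":0,"wz":0},{"claw":1,"tx":0,"ty":0,"tz":-5,"wx":0,"wy":0,"wz":0},{"claw":1,"tx":0,"ty":0,"tz":-5,"wx":0,"wy":0,"wz":0}]'
python3 -m handwheel '[{"claw":1,"tx":0,"ty":2,"tz":-2,"wx":0,"wy":0,"wz":0},{"claw":1,"tx":0.3,"ty":5,"tz":0,"wx":0,"wy":0,"wz":0},{"claw":1,"tx":0.3,"ty":5,"tz":0,"wx":0,"wy":0,"wz":0},{"claw":1,"tx":0.4,"ty":5,"tz":0,"wx":0,"wy":0,"wz":0},{"claw":1,"tx":0.3,"ty":2.3,"tz":0,"wx":0,"wy":0,"wz":0},{"claw":1,"tx":0,"ty":0,"tz":0,"wx":0,"wy":0,"wz":0},{"claw":1,"tx":0,"ty":0,"tz":0,"wx":0,"wy":0,"wz":0},{"claw":1,"tx":0,"ty":0,"tz":0,"wx":0,"wy":0,"wz":0},{"claw":1,"tx":0,"ty":0,"tz":0,"wx":0,"wy":0,"wz":0},{"claw":1,"tx":0,"ty":0,"tz":0,"wx":0,"wy":0,"wz":0}]'; python3 w.py w7; cat > cup.py <<'E'
from fit import *; import sys
n,cx,cy,h=sys.argv[1],*map(float,sys.argv[2:5])
z=np.load(f"pics/{n}.npz"); C=(z["K"],z["R"],z["o"]); q=cloud(C,z["d"])
m=((q[...,2]>h-.008)&(q[...,2]<h+.005)&(abs(q[...,0]-cx)<.042)&(abs(q[...,1]-cy)<.042)).astype(np.uint8)*255
m=cv2.morphologyEx(m,cv2.MORPH_OPEN,np.ones((3,3)));c=max(cv2.findContours(m,cv2.RETR_EXTERNAL,cv2.CHAIN_APPROX_NONE)[0],key=len)[:,0]
w=onplane(C,cv2.convexHull(c)[:,0],h)[:,:2].astype(np.float32)*1000; e=cv2.minEnclosingCircle(w); f=cv2.fitEllipse(w); print("cup",np.round(e[0],1),round(2*e[1],1),np.round(f[0],1),np.round(f[1],1),"px",c.mean(0).round())
E
python3 cup.py w7 .518 -.254 .048; python3 cup.py w7 .503 -.061 .041
```

```text
time: 14.15
tcp_pos: [0.5043, -0.0606, 0.1524]
ee_rot: [-3.141, 0.0, 0.002]
contact_force: [0.4, -1.1, 0.3]
gripper_width: 1.004
finger_force: 0.0
time: 15.4
tcp_pos: [0.5178, -0.253, 0.1715]
ee_rot: [3.142, 0.001, 0.0]
contact_force: [0.9, -0.1, 0.1]
gripper_width: 1.0
finger_force: 0.0
15.45 [ 0.51776439 -0.25319138  0.17144905] [3.14149550e+00 7.25701952e-04 1.77414879e-04] [ 0.25916572 -0.82171765 -0.14215809]
cup [ 520.7 -257.4] 50.8 [ 521.5 -257.5] [46.4 50.3] px [290. 189.]
cup [504.7 -62.3] 50.8 [504.5 -61.8] [46.4 50.5] px [ 65. 222.]
```

View pics/w7.png

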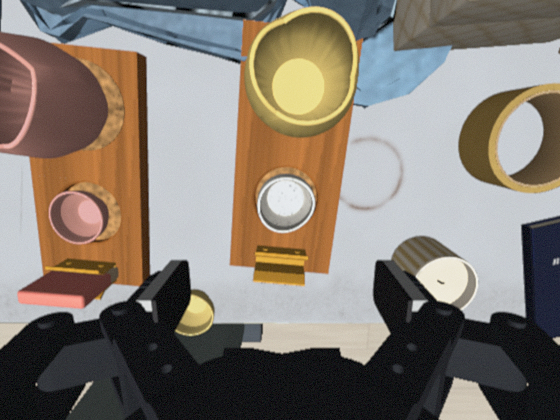

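The pink cup sits in the pink set's well (78,217) and the white cup is below the camera with its rim centre at about (287,204). The yellow clip is at (280,265).

```bash
python3 - <<'E'
from fit import *
z=np.load("pics/w7.npz"); C=(z["K"],z["R"],z["o"]); P=cloud(C,z["d"])
print("rim ctr",onplane(C,[(286.5,204)],.048)*1000)
g=cv2.cvtColor(z["p"],cv2.COLOR_RGB2GRAY); print("hough",cv2.HoughCircles(g[160:245,240:335],cv2.HOUGH_GRADIENT,1,50,param1=100,param2=15,minRadius=24,maxRadius=34))
q=P[235:292,240:320].reshape(-1,3); s=q[(q[:,2]>.042)&(q[:,2]<.056)]; r=cv2.minAreaRect((s[:,:2]*1000).astype(np.float32)); print("clipY",np.round(r[0],1),np.round(r[1],1),round(r[2],1),len(s))
hsv=cv2.cvtColor(z["p"],cv2.COLOR_RGB2HSV).astype(int); wood=((hsv[...,0]>=5)&(hsv[...,0]<=16)&(hsv[...,1]>130)&(hsv[...,2]>60))
for r in(160,200,240):
    x=np.flatnonzero(wood[r,220:370])+220; w=onplane(C,[(x.min()-.5,r),(x.max()+.5,r)],.02)*1000; print(r,np.round(w[:,:2],1).tolist(),"mid",np.round(w.mean(0)[:2],1))
E
```

```text
rim ctr [[ 519.11735222 -257.82445826   48.        ]]
hough [[[45.5 36.5 30.1]]]
clipY [ 456.8 -251.5] [49.3 31.7] 84.7 767
160 [[555.2, -209.9], [555.2, -312.1]] mid [ 555.2 -261. ]
200 [[516.4, -206.3], [516.3, -308.3]] mid [ 516.4 -257.3]
240 [[474.7, -202.6], [474.7, -304.2]] mid [ 474.7 -253.4]
```

```bash
python3 -m handwheel '[{"claw":1,"tx":0.1,"ty":0.45,"tz":2,"wx":0,"wy":0,"wz":0},{"claw":1,"tx":0,"ty":0,"tz":5,"wx":0,"wy":0,"wz":0},{"claw":1,"tx":0,"ty":0,"tz":4,"wx":0,"wy":0,"wz":0},{"claw":1,"tx":0,"ty":0,"tz":2.5,"wx":0,"wy":0,"wz":0},{"claw":1,"tx":0,"ty":0,"tz":1.6,"wx":0,"wy":0,"wz":0},{"claw":1,"tx":0,"ty":0,"tz":0,"wx":0,"wy":0,"wz":0},{"claw":0.6,"tx":0,"ty":0,"tz":0,"wx":0,"wy":0,"wz":0},{"claw":0.4,"tx":0,"ty":0,"tz":0,"wx":0,"wy":0,"wz":0},{"claw":0.2,"tx":0,"ty":0,"tz":0,"wx":0,"wy":0,"wz":0},{"claw":0,"tx":0,"ty":0,"tz":0,"wx":0,"wy":0,"wz":0}]'; python3 -m handwheel '[{"claw":-0.2,"tx":0,"ty":0,"tz":0,"wx":0,"wy":0,"wz":0},{"claw":-0.6,"tx":0,"ty":0,"tz":0,"wx":0,"wy":0,"wz":0},{"claw":-1,"tx":0,"ty":0,"tz":0,"wx":0,"wy":0,"wz":0},{"claw":-1,"tx":0,"ty":0,"tz":-1,"wx":0,"wy":0,"wz":0},{"claw":-1,"tx":0,"ty":0,"tz":-3,"wx":0,"wy":0,"wz":0},{"claw":-1,"tx":0,"ty":0,"tz":-4,"wx":0,"wy":0,"wz":0},{"claw":-1,"tx":0,"ty":0,"tz":-4,"wx":0,"wy":0,"wz":0},{"claw":-1,"tx":0,"ty":0,"tz":0,"wx":0,"wy":0,"wz":0},{"claw":-1,"tx":0,"ty":0,"tz":0,"wx":0,"wy":0,"wz":0},{"claw":-1,"tx":0,"ty":0,"tz":0,"wx":0,"wy":0,"wz":0}]'; python3 w.py w8; python3 -c "
import cv2;im=cv2.imread('pics/w8.png');cv2.imwrite('pics/w8s.png',im[60:360])"
```

```text
time: 16.7
tcp_pos: [0.5194, -0.2586, 0.0218]
ee_rot: [3.14, -0.0, 0.003]
contact_force: [-0.1, 0.6, 5.9]
gripper_width: 0.61
finger_force: 31.1
time: 17.95
tcp_pos: [0.5178, -0.2575, 0.1389]
ee_rot: [-3.14, 0.0, 0.004]
contact_force: [-0.6, 0.3, -1.2]
gripper_width: 0.61
finger_force: 32.0
18.0 [ 0.51787372 -0.25753521  0.13885768] [-3.13982486e+00  3.42134202e-04  3.66027190e-03] [-0.33237283  0.53281449 -0.08973735]
```

View pics/w8s.png

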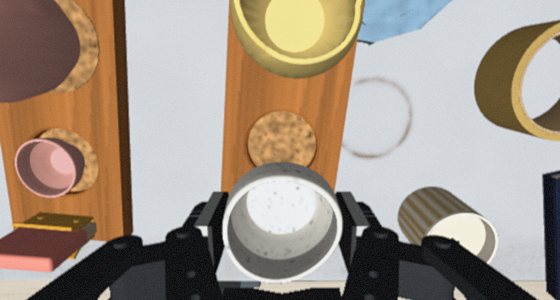

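White cup held upright (280,280). Carrying it to the white set's well at (523,123).

```bash
python3 -m handwheel '[{"claw":-1,"tx":0,"ty":-3,"tz":0,"wx":0,"wy":0,"wz":0},{"claw":-1,"tx":0,"ty":-5,"tz":0,"wx":0,"wy":0,"wz":0},{"claw":-1,"tx":0.1,"ty":-5,"tz":0,"wx":0,"wy":0,"wz":0},{"claw":-1,"tx":0.1,"ty":-5,"tz":0,"wx":0,"wy":0,"wz":0},{"claw":-1,"tx":0.1,"ty":-5,"tz":0,"wx":0,"wy":0,"wz":0},{"claw":-1,"tx":0.1,"ty":-5,"tz":0,"wx":0,"wy":0,"wz":0},{"claw":-1,"tx":0.1,"ty":-5,"tz":0,"wx":0,"wy":0,"wz":0},{"claw":-1,"tx":0,"ty":-3,"tz":0,"wx":0,"wy":0,"wz":0},{"claw":-1,"tx":0,"ty":-2.1,"tz":0,"wx":0,"wy":0,"wz":0},{"claw":-1,"tx":0,"ty":0,"tz":0,"wx":0,"wy":0,"wz":0}]';python3 -m handwheel '[{"claw":-1,"tx":0,"ty":0,"tz":0,"wx":0,"wy":0,"wz":0},{"claw":-1,"tx":0,"ty":0,"tz":3,"wx":0,"wy":0,"wz":0},{"claw":-1,"tx":0,"ty":0,"tz":4,"wx":0,"wy":0,"wz":0},{"claw":-1,"tx":0,"ty":0,"tz":2,"wx":0,"wy":0,"wz":0},{"claw":-1,"tx":0,"ty":0,"tz":1,"wx":0,"wy":0,"wz":0},{"claw":-1,"tx":0,"ty":0,"tz":1,"wx":0,"wy":0,"wz":0},{"claw":-1,"tx":0,"ty":0,"tz":0.4,"wx":0,"wy":0,"wz":0},{"claw":-1,"tx":0,"ty":0,"tz":0.1,"wx":0,"wy":0,"wz":0},{"claw":-1,"tx":0,"ty":0,"tz":0,"wx":0,"wy":0,"wz":0},{"claw":-1,"tx":0,"ty":0,"tz":0,"wx":0,"wy":0,"wz":0}]'
```

```text
time: 19.25
tcp_pos: [0.523, 0.1242, 0.1393]
ee_rot: [-3.141, -0.004, 0.003]
contact_force: [0.1, 0.5, -1.1]
gripper_width: 0.61
finger_force: 32.0
time: 20.5
tcp_pos: [0.5241, 0.1229, 0.0258]
ee_rot: [-3.142, 0.0, -0.002]
contact_force: [-0.1, -0.5, -1.5]
gripper_width: 0.609
finger_force: 32.0
```

```bash
python3 -m handwheel '[{"claw":-1,"tx":0,"ty":0,"tz":0.3,"wx":0,"wy":0,"wz":0},{"claw":-1,"tx":0,"ty":0,"tz":0.1,"wx":0,"wy":0,"wz":0},{"claw":-1,"tx":0,"ty":0,"tz":0,"wx":0,"wy":0,"wz":0},{"claw":0.4,"tx":0,"ty":0,"tz":0,"wx":0,"wy":0,"wz":0},{"claw":0.6,"tx":0,"ty":0,"tz":0,"wx":0,"wy":0,"wz":0},{"claw":0.8,"tx":0,"ty":0,"tz":0,"wx":0,"wy":0,"wz":0},{"claw":1,"tx":0,"ty":0,"tz":0,"wx":0,"wy":0,"wz":0},{"claw":1,"tx":0,"ty":0,"tz":-3,"wx":0,"wy":0,"wz":0},{"claw":1,"tx":0,"ty":0,"tz":-5,"wx":0,"wy":0,"wz":0},{"claw":1,"tx":0,"ty":0,"tz":-5,"wx":0,"wy":0,"wz":0}]';python3 -m handwheel '[{"claw":1,"tx":0,"ty":0,"tz":-1,"wx":0,"wy":0,"wz":0},{"claw":1,"tx":0,"ty":0,"tz":0,"wx":0,"wy":0,"wz":0},{"claw":1,"tx":-2,"ty":4.5,"tz":0,"wx":0,"wy":0,"wz":0},{"claw":1,"tx":-2.2,"ty":4.5,"tz":0,"wx":0,"wy":0,"wz":0},{"claw":1,"tx":-2.2,"ty":4.5,"tz":0,"wx":0,"wy":0,"wz":0},{"claw":1,"tx":-2.2,"ty":4.5,"tz":0,"wx":0,"wy":0,"wz":0},{"claw":1,"tx":-2.2,"ty":4.5,"tz":0,"wx":0,"wy":0,"wz":0},{"claw":1,"tx":-2,"ty":4.5,"tz":0,"wx":0,"wy":0,"wz":0},{"claw":1,"tx":0,"ty":0.9,"tz":0,"wx":0,"wy":0,"wz":0},{"claw":1,"tx":0,"ty":0,"tz":0,"wx":0,"wy":0,"wz":0}]'; python3 w.py w9;python3 -c "
from fit import *
z=np.load('pics/w9.npz'); rim(z,(220,340,140,280),'yellow',.031)"
```

```text
time: 21.75
tcp_pos: [0.5234, 0.1228, 0.1524]
ee_rot: [-3.142, 0.0, 0.001]
contact_force: [0.9, 0.6, -0.2]
gripper_width: 1.001
finger_force: 0.0
time: 23.0
tcp_pos: [0.3952, -0.1559, 0.1601]
ee_rot: [-3.14, 0.003, 0.003]
contact_force: [0.3, 0.4, 0.1]
gripper_width: 1.0
finger_force: 0.0
23.05 [ 0.39541198 -0.15520405  0.16023259] [-3.13959319e+00  1.15664573e-03  2.65844660e-03] [-0.05129377  0.18101752 -0.39024176]
yellow circ [ 394.4 -155.4] d 50.6 ell [ 394.3 -155.4] [48.7 49.6]
```

```bash
python3 -m handwheel '[{"claw":1,"tx":-0.1,"ty":0,"tz":3,"wx":0,"wy":0,"wz":0},{"claw":1,"tx":0,"ty":0,"tz":5,"wx":0,"wy":0,"wz":0},{"claw":1,"tx":0,"ty":0,"tz":4,"wx":0,"wy":0,"wz":0},{"claw":1,"tx":0,"ty":0,"tz":2,"wx":0,"wy":0,"wz":0},{"claw":1,"tx":0,"ty":0,"tz":1,"wx":0,"wy":0,"wz":0},{"claw":1,"tx":0,"ty":0,"tz":0,"wx":0,"wy":0,"wz":0},{"claw":0.6,"tx":0,"ty":0,"tz":0,"wx":0,"wy":0,"wz":0},{"claw":0.3,"tx":0,"ty":0,"tz":0,"wx":0,"wy":0,"wz":0},{"claw":0.2,"tx":0,"ty":0,"tz":0,"wx":0,"wy":0,"wz":0},{"claw":0,"tx":0,"ty":0,"tz":0,"wx":0,"wy":0,"wz":0}]'; python3 -m handwheel '[{"claw":-0.2,"tx":0,"ty":0,"tz":0,"wx":0,"wy":0,"wz":0},{"claw":-0.6,"tx":0,"ty":0,"tz":0,"wx":0,"wy":0,"wz":0},{"claw":-1,"tx":0,"ty":0,"tz":0,"wx":0,"wy":0,"wz":0},{"claw":-1,"tx":0,"ty":0,"tz":-1,"wx":0,"wy":0,"wz":0},{"claw":-1,"tx":0,"ty":0,"tz":-3,"wx":0,"wy":0,"wz":0},{"claw":-1,"tx":0,"ty":0,"tz":-4,"wx":0,"wy":0,"wz":0},{"claw":-1,"tx":0,"ty":0,"tz":-4,"wx":0,"wy":0,"wz":0},{"claw":-1,"tx":2,"ty":2,"tz":0,"wx":0,"wy":0,"wz":0},{"claw":-1,"tx":3,"ty":3,"tz":0,"wx":0,"wy":0,"wz":0},{"claw":-1,"tx":0,"ty":0,"tz":0,"wx":0,"wy":0,"wz":0}]'; python3 -c "
from rig import monitor;print(monitor.sense()['tcp_pos'])"
```

```text
time: 24.3
tcp_pos: [0.395, -0.1563, 0.0121]
ee_rot: [3.141, -0.001, 0.002]
contact_force: [-2.1, 1.4, 8.0]
gripper_width: 0.568
finger_force: 29.7
time: 25.55
tcp_pos: [0.4466, -0.2085, 0.1321]
ee_rot: [3.139, -0.002, 0.004]
contact_force: [-0.7, 0.2, -0.6]
gripper_width: 0.566
finger_force: 31.3
[ 0.44659846 -0.20846871  0.13214785]
```

```bash
python3 -m handwheel '[{"claw":-1,"tx":2,"ty":1.3,"tz":0,"wx":0,"wy":0,"wz":0},{"claw":-1,"tx":3,"ty":2,"tz":0,"wx":0,"wy":0,"wz":0},{"claw":-1,"tx":2.2,"ty":1.7,"tz":0,"wx":0,"wy":0,"wz":0},{"claw":-1,"tx":0,"ty":0,"tz":0,"wx":0,"wy":0,"wz":0},{"claw":-1,"tx":0,"ty":0,"tz":3,"wx":0,"wy":0,"wz":0},{"claw":-1,"tx":0,"ty":0,"tz":4,"wx":0,"wy":0,"wz":0},{"claw":-1,"tx":0,"ty":0,"tz":2,"wx":0,"wy":0,"wz":0},{"claw":-1,"tx":0,"ty":0,"tz":0,"wx":0,"wy":0,"wz":0},{"claw":-1,"tx":0,"ty":0,"tz":0,"wx":0,"wy":0,"wz":0},{"claw":-1,"tx":0,"ty":0,"tz":0,"wx":0,"wy":0,"wz":0}]'
```

```text
time: 26.8
tcp_pos: [0.5172, -0.2565, 0.0428]
ee_rot: [3.14, -0.0, 0.003]
contact_force: [-0.7, -1.0, -0.2]
gripper_width: 0.566
finger_force: 31.3
```

```bash
python3 -m handwheel '[{"claw":-1,"tx":0,"ty":0,"tz":1.2,"wx":0,"wy":0,"wz":0},{"claw":-1,"tx":0,"ty":0,"tz":0.6,"wx":0,"wy":0,"wz":0},{"claw":-1,"tx":0,"ty":0,"tz":0.3,"wx":0,"wy":0,"wz":0},{"claw":-1,"tx":0,"ty":0,"tz":0,"wx":0,"wy":0,"wz":0},{"claw":0.3,"tx":0,"ty":0,"tz":0,"wx":0,"wy":0,"wz":0},{"claw":0.5,"tx":0,"ty":0,"tz":0,"wx":0,"wy":0,"wz":0},{"claw":0.7,"tx":0,"ty":0,"tz":0,"wx":0,"wy":0,"wz":0},{"claw":1,"tx":0,"ty":0,"tz":0,"wx":0,"wy":0,"wz":0},{"claw":1,"tx":0,"ty":0,"tz":-3,"wx":0,"wy":0,"wz":0},{"claw":1,"tx":0,"ty":0,"tz":-5,"wx":0,"wy":0,"wz":0}]';python3 -m handwheel '[{"claw":1,"tx":0,"ty":0,"tz":-5,"wx":0,"wy":0,"wz":0},{"claw":1,"tx":0,"ty":0,"tz":-6,"wx":0,"wy":0,"wz":0},{"claw":1,"tx":0,"ty":0,"tz":-4,"wx":0,"wy":0,"wz":0},{"claw":1,"tx":0,"ty":-4,"tz":0,"wx":0,"wy":0,"wz":0},{"claw":1,"tx":0,"ty":-5,"tz":0,"wx":0,"wy":0,"wz":0},{"claw":1,"tx":0,"ty":-6,"tz":0,"wx":0,"wy":0,"wz":0},{"claw":1,"tx":0,"ty":-6,"tz":0,"wx":0,"wy":0,"wz":0},{"claw":1,"tx":0,"ty":-6,"tz":0,"wx":0,"wy":0,"wz":0},{"claw":1,"tx":0,"ty":-6,"tz":0,"wx":0,"wy":0,"wz":0},{"claw":1,"tx":0,"ty":-4,"tz":0,"wx":0,"wy":0,"wz":0}]'; python3 w.py w10
for a in ".5175 -.257 .041" ".5235 .123 .048" ".503 -.061 .041"; do python3 cup.py w10 $a; done
```

```text
time: 28.05
tcp_pos: [0.5153, -0.2552, 0.0991]
ee_rot: [-3.138, 0.001, 0.006]
contact_force: [1.7, -1.0, 0.4]
gripper_width: 1.001
finger_force: 0.0
time: 29.3
tcp_pos: [0.5162, 0.1165, 0.2503]
ee_rot: [-3.141, -0.002, -0.0]
contact_force: [1.5, -0.5, 0.3]
gripper_width: 0.996
finger_force: 0.0
29.35 [0.51584176 0.12030712 0.25031613] [-3.13777301e+00 -4.89310878e-03  1.48701260e-04] [-1.19621947  1.94782306 -0.61243863]
cup [547.  124.5] 11.6 [547.2 124.5] [ 4.  13.4] px [274. 161.]
cup [504.2 -60. ] 50.7 [504.1 -60.6] [47.4 50.2] px [441. 201.]Traceback (most recent call last):
  File "cup.py", line 5, in <module>
    m=cv2.morphologyEx(m,cv2.MORPH_OPEN,np.ones((3,3)));c=max(cv2.findContours(m,cv2.RETR_EXTERNAL,cv2.CHAIN_APPROX_NONE)[0],key=len)[:,0]
                                                          ~~~^^^^^^^^^^^^^^^^^^^^^^^^^^^^^^^^^^^^^^^^^^^^^^^^^^^^^^^^^^^^^^^^^^^^^^^^
ValueError: max() iterable argument is empty
```

```bash
python3 -m handwheel '[{"claw":1,"tx":-1,"ty":-6,"tz":0,"wx":0,"wy":0,"wz":0},{"claw":1,"tx":-1,"ty":-6,"tz":0,"wx":0,"wy":0,"wz":0},{"claw":1,"tx":-1,"ty":-6,"tz":0,"wx":0,"wy":0,"wz":0},{"claw":1,"tx":-1,"ty":-5,"tz":0,"wx":0,"wy":0,"wz":0},{"claw":1,"tx":0,"ty":0,"tz":0,"wx":0,"wy":0,"wz":-9.8},{"claw":1,"tx":0,"ty":0,"tz":0,"wx":0,"wy":0,"wz":-9.8},{"claw":1,"tx":0,"ty":0,"tz":0,"wx":0,"wy":0,"wz":-9.8},{"claw":1,"tx":0,"ty":0,"tz":0,"wx":0,"wy":0,"wz":-9.8},{"claw":1,"tx":0,"ty":0,"tz":0,"wx":0,"wy":0,"wz":-9.8},{"claw":1,"tx":0,"ty":0,"tz":0,"wx":0,"wy":0,"wz":-9.8}]';python3 -m handwheel '[{"claw":1,"tx":0,"ty":0,"tz":0,"wx":0,"wy":0,"wz":-9.8},{"claw":1,"tx":0,"ty":0,"tz":0,"wx":0,"wy":0,"wz":-9.8},{"claw":1,"tx":0,"ty":0,"tz":0,"wx":0,"wy":0,"wz":-9.8},{"claw":1,"tx":0,"ty":0,"tz":0,"wx":0,"wy":0,"wz":-9.8},{"claw":1,"tx":0,"ty":0,"tz":0,"wx":0,"wy":0,"wz":0},{"claw":1,"tx":0,"ty":0,"tz":0,"wx":0,"wy":0,"wz":0},{"claw":1,"tx":0,"ty":0,"tz":0,"wx":0,"wy":0,"wz":0},{"claw":1,"tx":0,"ty":0,"tz":0,"wx":0,"wy":0,"wz":0},{"claw":1,"tx":0,"ty":0,"tz":0,"wx":0,"wy":0,"wz":0},{"claw":1,"tx":0,"ty":0,"tz":0,"wx":0,"wy":0,"wz":0}]'; python3 w.py w11
```

```text
time: 30.6
tcp_pos: [0.4768, 0.3435, 0.25]
ee_rot: [2.733, 1.55, -0.001]
contact_force: [0.7, 0.9, 1.1]
gripper_width: 0.998
finger_force: 0.0
time: 31.85
tcp_pos: [0.4768, 0.3439, 0.2503]
ee_rot: [-2.062, -2.371, -0.0]
contact_force: [0.1, -0.4, -0.2]
gripper_width: 1.004
finger_force: 0.0
31.9 [0.47680687 0.34387336 0.25031822] [-2.06149697e+00 -2.37056751e+00 -3.86566970e-05] [0.94114218 0.52841517 0.32072757]
```

View pics/w11.png

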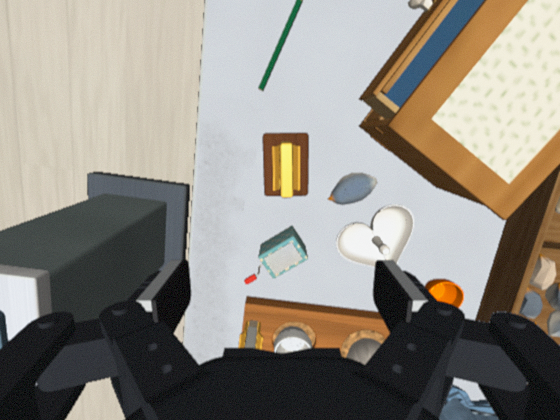

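The tile stands in its clip at (287,170), aligned with the tool. The green box at (283,252) and the wooden box at (480,110) leave room for the gripper.

```bash
python3 - <<'E'
from h import *
z=np.load("pics/w11.npz"); C=(z["K"],z["R"],z["o"]); P=cloud(C,z["d"])
q=P[125:205,255:315]; s=q[(q[...,2]>.066)&(q[...,2]<.09)]; r=cv2.minAreaRect((s[:,:2]*1000).astype(np.float32)); print("tile top",np.round(r[0],1),np.round(r[1],1),round(r[2],1),len(s),s[:,2].mean())
s=q[(q[...,2]>.008)&(q[...,2]<.055)]; r=cv2.minAreaRect((s[:,:2]*1000).astype(np.float32)); print("stand",np.round(r[0],1),np.round(r[1],1),round(r[2],1))
hsv=cv2.cvtColor(z["p"],cv2.COLOR_RGB2HSV); m=((hsv[...,0]>20)&(hsv[...,0]<35)&(hsv[...,1]>120)&(hsv[...,2]>200)).astype(np.uint8); m[:120]=0;m[210:]=0;m[:,:255]=0;m[:,315:]=0
c=max(cv2.findContours(m,0,1)[0],key=cv2.contourArea)[:,0]; w=onplane(C,c,.076)[:,:2].astype(np.float32)*1000; r=cv2.minAreaRect(w); print("tile col",np.round(r[0],1),np.round(r[1],1),round(r[2],1))
q=P[220:285,250:315]; print("greenbox z",np.percentile(q[...,2],97)); 
E
```

```text
tile top [476.4 370. ] [12.5 55.6] 8.4 675 0.07479303687651619
stand [476.7 368.5] [55.9 78. ] 8.8
tile col [475.4 369.7] [13.4 54.7] 9.7
greenbox z 0.04801019701069397
```

```bash
python3 -m handwheel '[{"claw":1,"tx":2.6,"ty":0.3,"tz":2,"wx":0,"wy":0,"wz":-0.5},{"claw":1,"tx":0,"ty":0,"tz":5,"wx":0,"wy":0,"wz":0},{"claw":0.6,"tx":0,"ty":0,"tz":5,"wx":0,"wy":0,"wz":0},{"claw":0.4,"tx":0,"ty":0,"tz":4,"wx":0,"wy":0,"wz":0},{"claw":0.2,"tx":0,"ty":0,"tz":2.5,"wx":0,"wy":0,"wz":0},{"claw":0,"tx":0,"ty":0,"tz":1.4,"wx":0,"wy":0,"wz":0},{"claw":-0.2,"tx":0,"ty":0,"tz":0,"wx":0,"wy":0,"wz":0},{"claw":-0.4,"tx":0,"ty":0,"tz":0,"wx":0,"wy":0,"wz":0},{"claw":-1,"tx":0,"ty":0,"tz":0,"wx":0,"wy":0,"wz":0},{"claw":-1,"tx":0,"ty":0,"tz":0,"wx":0,"wy":0,"wz":0}]' 60;python3 -m handwheel '[{"claw":-1,"tx":0,"ty":0,"tz":0,"wx":0,"wy":0,"wz":0},{"claw":-1,"tx":0,"ty":0,"tz":0,"wx":0,"wy":0,"wz":0},{"claw":-1,"tx":0,"ty":0,"tz":-0.5,"wx":0,"wy":0,"wz":0},{"claw":-1,"tx":0,"ty":0,"tz":-1,"wx":0,"wy":0,"wz":0},{"claw":-1,"tx":0,"ty":0,"tz":-1,"wx":0,"wy":0,"wz":0},{"claw":-1,"tx":0,"ty":0,"tz":-2,"wx":0,"wy":0,"wz":0},{"claw":-1,"tx":0,"ty":0,"tz":-4,"wx":0,"wy":0,"wz":0},{"claw":-1,"tx":0,"ty":0,"tz":-4,"wx":0,"wy":0,"wz":0},{"claw":-1,"tx":0,"ty":0,"tz":0,"wx":0,"wy":0,"wz":0},{"claw":-1,"tx":0,"ty":0,"tz":0,"wx":0,"wy":0,"wz":0}]'; python3 w.py w12
```

```text
time: 33.15
tcp_pos: [0.4771, 0.3706, 0.0528]
ee_rot: [2.05, 2.379, 0.004]
contact_force: [-1.1, 1.2, 5.9]
gripper_width: 0.123
finger_force: 59.3
time: 34.4
tcp_pos: [0.4754, 0.3697, 0.176]
ee_rot: [-2.05, -2.379, 0.002]
contact_force: [-0.3, -0.5, -1.0]
gripper_width: 0.13
finger_force: 59.0
34.45 [0.47506986 0.36956645 0.1752052 ] [-2.05015519 -2.37903602  0.00383896] [-0.22991079  0.15058767 -1.98579086]
```

View pics/w12.png

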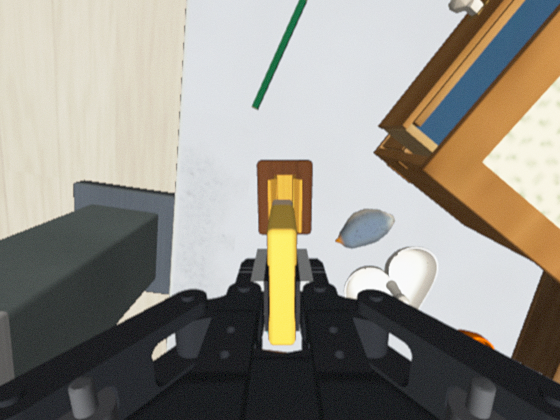

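The tile is held upright and square between the pads, with its top at (283,325). I'll check its offset in the tool frame, then carry it over to the yellow clip.

```bash
python3 - <<'E'
from h import *
z=np.load("pics/w12.npz"); c=get_calibration("wrist")["T_tool_cam"]; K=z["K"]; P=cloud((K,c[:3,:3],c[:3,3]),z["d"])*1000
hsv=cv2.cvtColor(z["p"],cv2.COLOR_RGB2HSV); m=(hsv[...,0]>20)&(hsv[...,0]<35)&(hsv[...,1]>120)&(hsv[...,2]>150)
m[:195]=0; m[:,:255]=0;m[:,312:]=0
q=P[m]; print(np.round(np.percentile(q,[0,1,50,99,100],axis=0),1)); t=q[q[:,2]<np.percentile(q[:,2],1)+5]; print("top face",t[:,:2].min(0),t[:,:2].max(0),np.median(t[:,2]))
E
python3 -m handwheel '[{"claw":-1,"tx":0,"ty":0,"tz":0,"wx":0,"wy":0,"wz":7},{"claw":-1,"tx":0,"ty":0,"tz":0,"wx":0,"wy":0,"wz":7},{"claw":-1,"tx":-3,"ty":0.2,"tz":0,"wx":0,"wy":0,"wz":0},{"claw":-1,"tx":-5,"ty":0.3,"tz":0,"wx":0,"wy":0,"wz":0},{"claw":-1,"tx":-6,"ty":0.4,"tz":0,"wx":0,"wy":0,"wz":0},{"claw":-1,"tx":-6,"ty":0.4,"tz":0,"wx":0,"wy":0,"wz":0},{"claw":-1,"tx":-6,"ty":0.4,"tz":0,"wx":0,"wy":0,"wz":0},{"claw":-1,"tx":-6,"ty":0.4,"tz":0,"wx":0,"wy":0,"wz":0},{"claw":-1,"tx":-6,"ty":0.4,"tz":0,"wx":0,"wy":0,"wz":0},{"claw":-1,"tx":-6,"ty":0.4,"tz":0,"wx":0,"wy":0,"wz":0}]';python3 -m handwheel '[{"claw":-1,"tx":-6,"ty":0.4,"tz":0,"wx":0,"wy":0,"wz":0},{"claw":-1,"tx":-5,"ty":0.3,"tz":0,"wx":0,"wy":0,"wz":0},{"claw":-1,"tx":-4,"ty":0.3,"tz":0,"wx":0,"wy":0,"wz":0},{"claw":-1,"tx":-2,"ty":0.2,"tz":0,"wx":0,"wy":0,"wz":0},{"claw":-1,"tx":-1,"ty":0,"tz":0,"wx":0,"wy":0,"wz":0},{"claw":-1,"tx":0,"ty":0,"tz":0,"wx":0,"wy":0,"wz":0},{"claw":-1,"tx":0,"ty":0,"tz":0,"wx":0,"wy":0,"wz":0},{"claw":-1,"tx":0,"ty":0,"tz":0,"wx":0,"wy":0,"wz":0},{"claw":-1,"tx":0,"ty":0,"tz":0,"wx":0,"wy":0,"wz":0},{"claw":-1,"tx":0,"ty":0,"tz":0,"wx":0,"wy":0,"wz":0}]'
python3 w.py w13; python3 - <<'E'
from h import *
z=np.load("pics/w13.npz"); C=(z["K"],z["R"],z["o"]); P=cloud(C,z["d"])
q=P.reshape(-1,3); q=q[(abs(q[:,0]-.457)<.035)&(abs(q[:,1]+.252)<.04)&(q[:,2]>.042)&(q[:,2]<.056)]; r=cv2.minAreaRect((q[:,:2]*1000).astype(np.float32)); print("clip",r,len(q))
E
```

```text
[[ -28.9  -12.9 -141.3]
 [ -27.5   -7.4  -23.9]
 [   2.    -1.   -22.3]
 [  26.9   15.4  160.3]
 [  66.5   16.4  162.2]]
top face [-28.91458742  -7.47460199] [66.53286701  4.98918338] -22.292149067691653
time: 35.7
tcp_pos: [0.4614, -0.0722, 0.175]
ee_rot: [-2.324, -2.11, 0.002]
contact_force: [1.0, -0.5, -1.2]
gripper_width: 0.127
finger_force: 58.8
time: 36.95
tcp_pos: [0.4575, -0.2508, 0.1764]
ee_rot: [2.325, 2.113, 0.0]
contact_force: [-0.0, -1.9, -1.2]
gripper_width: 0.127
finger_force: 58.8
37.0 [ 0.45748931 -0.25083974  0.17640259] [2.32523249e+00 2.11231951e+00 5.95556846e-05] [-0.0212534   0.15811476 -2.29190142]
clip ((456.49029541015625, -251.3658905029297), (50.40730285644531, 30.678497314453125), 83.71648406982422) 644
```

```bash
python3 -m handwheel '[{"claw":-1,"tx":-0.1,"ty":0,"tz":2,"wx":0,"wy":0,"wz":0},{"claw":-1,"tx":0,"ty":0,"tz":3,"wx":0,"wy":0,"wz":0},{"claw":-1,"tx":0,"ty":0,"tz":2,"wx":0,"wy":0,"wz":0},{"claw":-1,"tx":0,"ty":0,"tz":1,"wx":0,"wy":0,"wz":0},{"claw":-1,"tx":0,"ty":0,"tz":0.5,"wx":0,"wy":0,"wz":0},{"claw":-1,"tx":0,"ty":0,"tz":0.5,"wx":0,"wy":0,"wz":0},{"claw":-1,"tx":0,"ty":0,"tz":0.4,"wx":0,"wy":0,"wz":0},{"claw":-1,"tx":0,"ty":0,"tz":0.3,"wx":0,"wy":0,"wz":0},{"claw":-1,"tx":0,"ty":0,"tz":0,"wx":0,"wy":0,"wz":0},{"claw":-1,"tx":0,"ty":0,"tz":0,"wx":0,"wy":0,"wz":0}]'
```

```text
time: 38.25
tcp_pos: [0.4574, -0.2521, 0.0795]
ee_rot: [2.325, 2.112, 0.0]
contact_force: [-0.3, -0.3, -1.8]
gripper_width: 0.127
finger_force: 58.9
```

Free so far, with the tile bottom at about 42 mm, inside the lips. Continuing down slowly.

```bash
python3 -m handwheel '[{"claw":-1,"tx":0,"ty":0,"tz":0.3,"wx":0,"wy":0,"wz":0},{"claw":-1,"tx":0,"ty":0,"tz":0.3,"wx":0,"wy":0,"wz":0},{"claw":-1,"tx":0,"ty":0,"tz":0.3,"wx":0,"wy":0,"wz":0},{"claw":-1,"tx":0,"ty":0,"tz":0.3,"wx":0,"wy":0,"wz":0},{"claw":-1,"tx":0,"ty":0,"tz":0.3,"wx":0,"wy":0,"wz":0},{"claw":-1,"tx":0,"ty":0,"tz":0,"wx":0,"wy":0,"wz":0},{"claw":-1,"tx":0,"ty":0,"tz":0,"wx":0,"wy":0,"wz":0},{"claw":-1,"tx":0,"ty":0,"tz":0,"wx":0,"wy":0,"wz":0},{"claw":-1,"tx":0,"ty":0,"tz":0,"wx":0,"wy":0,"wz":0},{"claw":-1,"tx":0,"ty":0,"tz":0,"wx":0,"wy":0,"wz":0}]'
```

```text
time: 39.5
tcp_pos: [0.4573, -0.2521, 0.0644]
ee_rot: [2.326, 2.112, 0.0]
contact_force: [-0.1, -0.2, -1.8]
gripper_width: 0.124
finger_force: 58.9
```

```bash
python3 -m handwheel '[{"claw":-1,"tx":0,"ty":0,"tz":0.2,"wx":0,"wy":0,"wz":0},{"claw":-1,"tx":0,"ty":0,"tz":0.2,"wx":0,"wy":0,"wz":0},{"claw":-1,"tx":0,"ty":0,"tz":0.2,"wx":0,"wy":0,"wz":0},{"claw":-1,"tx":0,"ty":0,"tz":0.1,"wx":0,"wy":0,"wz":0},{"claw":-1,"tx":0,"ty":0,"tz":0.1,"wx":0,"wy":0,"wz":0},{"claw":-1,"tx":0,"ty":0,"tz":0,"wx":0,"wy":0,"wz":0},{"claw":-1,"tx":0,"ty":0,"tz":0,"wx":0,"wy":0,"wz":0},{"claw":-1,"tx":0,"ty":0,"tz":0,"wx":0,"wy":0,"wz":0},{"claw":-1,"tx":0,"ty":0,"tz":0,"wx":0,"wy":0,"wz":0},{"claw":-1,"tx":0,"ty":0,"tz":0,"wx":0,"wy":0,"wz":0}]'
```

```text
time: 40.75
tcp_pos: [0.4573, -0.252, 0.0568]
ee_rot: [2.325, 2.112, 0.0]
contact_force: [-0.6, 1.2, 5.6]
gripper_width: 0.129
finger_force: 59.6
```

```bash
python3 -m handwheel '[{"claw":-1,"tx":0,"ty":0,"tz":0.1,"wx":0,"wy":0,"wz":0},{"claw":-1,"tx":0,"ty":0,"tz":0.1,"wx":0,"wy":0,"wz":0},{"claw":-1,"tx":0,"ty":0,"tz":0.1,"wx":0,"wy":0,"wz":0},{"claw":-1,"tx":0,"ty":0,"tz":0,"wx":0,"wy":0,"wz":0},{"claw":-1,"tx":0,"ty":0,"tz":0,"wx":0,"wy":0,"wz":0},{"claw":-1,"tx":0,"ty":0,"tz":0,"wx":0,"wy":0,"wz":0},{"claw":-1,"tx":0,"ty":0,"tz":0,"wx":0,"wy":0,"wz":0},{"claw":-1,"tx":0,"ty":0,"tz":0,"wx":0,"wy":0,"wz":0},{"claw":-1,"tx":0,"ty":0,"tz":0,"wx":0,"wy":0,"wz":0},{"claw":-1,"tx":0,"ty":0,"tz":0,"wx":0,"wy":0,"wz":0}]'
```

```text
time: 42.0
tcp_pos: [0.4575, -0.2521, 0.0568]
ee_rot: [2.324, 2.111, 0.0]
contact_force: [-6.8, 7.3, 31.2]
gripper_width: 0.126
finger_force: 63.5
```

It stopped solidly at the predicted wood height, 57 mm at the TCP. I'll ease the push, release and look.

```bash
python3 -m handwheel '[{"claw":-1,"tx":0,"ty":0,"tz":-0.3,"wx":0,"wy":0,"wz":0},{"claw":-0.5,"tx":0,"ty":0,"tz":0,"wx":0,"wy":0,"wz":0},{"claw":-0.4,"tx":0,"ty":0,"tz":0,"wx":0,"wy":0,"wz":0},{"claw":-0.3,"tx":0,"ty":0,"tz":0,"wx":0,"wy":0,"wz":0},{"claw":0,"tx":0,"ty":0,"tz":0,"wx":0,"wy":0,"wz":0},{"claw":0,"tx":0,"ty":0,"tz":-1,"wx":0,"wy":0,"wz":0},{"claw":0,"tx":0,"ty":0,"tz":-3,"wx":0,"wy":0,"wz":0},{"claw":0,"tx":0,"ty":0,"tz":-5,"wx":0,"wy":0,"wz":0},{"claw":0,"tx":0,"ty":0,"tz":-5,"wx":0,"wy":0,"wz":0},{"claw":0,"tx":0,"ty":0,"tz":-5,"wx":0,"wy":0,"wz":0}]';python3 -m handwheel '[{"claw":0,"tx":5,"ty":0,"tz":-2,"wx":0,"wy":0,"wz":0},{"claw":1,"tx":6,"ty":0,"tz":0,"wx":0,"wy":0,"wz":0},{"claw":1,"tx":6,"ty":0,"tz":0,"wx":0,"wy":0,"wz":9.4},{"claw":1,"tx":0,"ty":0,"tz":0,"wx":0,"wy":0,"wz":9.4},{"claw":1,"tx":0,"ty":0,"tz":0,"wx":0,"wy":0,"wz":9.4},{"claw":1,"tx":0,"ty":0,"tz":0,"wx":0,"wy":0,"wz":9.4},{"claw":1,"tx":0,"ty":0,"tz":0,"wx":0,"wy":0,"wz":9.4},{"claw":1,"tx":0,"ty":0,"tz":0,"wx":0,"wy":0,"wz":9.4},{"claw":1,"tx":0,"ty":0,"tz":0,"wx":0,"wy":0,"wz":9.4},{"claw":1,"tx":0,"ty":0,"tz":0,"wx":0,"wy":0,"wz":9.4}]';python3 -m handwheel '[{"claw":1,"tx":1.5,"ty":0,"tz":0,"wx":0,"wy":0,"wz":9.3},{"claw":1,"tx":1.5,"ty":0,"tz":0,"wx":0,"wy":0,"wz":0},{"claw":1,"tx":1,"ty":0,"tz":0,"wx":0,"wy":0,"wz":0},{"claw":1,"tx":0,"ty":0,"tz":0,"wx":0,"wy":0,"wz":0},{"claw":1,"tx":0,"ty":0,"tz":0,"wx":0,"wy":0,"wz":0},{"claw":1,"tx":0,"ty":0,"tz":0,"wx":0,"wy":0,"wz":0},{"claw":1,"tx":0,"ty":0,"tz":0,"wx":0,"wy":0,"wz":0},{"claw":1,"tx":0,"ty":0,"tz":0,"wx":0,"wy":0,"wz":0},{"claw":1,"tx":0,"ty":0,"tz":0,"wx":0,"wy":0,"wz":0},{"claw":1,"tx":0,"ty":0,"tz":0,"wx":0,"wy":0,"wz":0}]'; python3 w.py w14; python3 - <<'E'
from h import *
z=np.load("pics/w14.npz"); C=(z["K"],z["R"],z["o"]); P=cloud(C,z["d"]); q=P.reshape(-1,3)
s=q[(abs(q[:,0]-.457)<.03)&(abs(q[:,1]+.252)<.04)&(q[:,2]>.07)&(q[:,2]<.1)]; r=cv2.minAreaRect((s[:,:2]*1000).astype(np.float32)); print("tile top",r,np.percentile(s[:,2],[50,95]))
s=q[(abs(q[:,0]-.443)<.03)&(abs(q[:,1]+.056)<.04)&(q[:,2]>.07)&(q[:,2]<.1)]; print("pink ref",np.percentile(s[:,2],[50,95]))
for n,(cx,cy,h) in dict(yellow=(.5175,-.257,.041),pink=(.503,-.061,.041),white=(.523,.123,.048)).items():
    s=q[(np.hypot(q[:,0]-cx,q[:,1]-cy)<.036)&(q[:,2]>h-.010)&(q[:,2]<h+.006)]; e=cv2.minEnclosingCircle((s[:,:2]*1000).astype(np.float32)) if len(s) else None; print(n,len(s),e)
E
```

```text
time: 43.25
tcp_pos: [0.4571, -0.2519, 0.2487]
ee_rot: [2.325, 2.112, 0.0]
contact_force: [0.3, 0.2, 0.9]
gripper_width: 0.499
finger_force: 0.0
time: 44.5
tcp_pos: [0.4735, -0.0844, 0.267]
ee_rot: [3.131, 0.253, 0.001]
contact_force: [0.3, 0.4, -0.9]
gripper_width: 1.001
finger_force: 0.0
time: 45.75
tcp_pos: [0.5134, -0.0819, 0.2663]
ee_rot: [-3.142, -0.007, 0.0]
contact_force: [-0.6, -0.3, 0.1]
gripper_width: 1.003
finger_force: 0.0
45.8 [ 0.51337668 -0.0818901   0.26634616] [3.14158232e+00 6.67838963e-03 1.01874117e-04] [ 0.61086787  0.69779938 -0.61288053]
tile top ((456.6851501464844, -253.29505920410156), (56.935306549072266, 13.261094093322754), 84.50065612792969) [0.0789579  0.08035719]
pink ref [0.07873553 0.08012954]
yellow 463 ((516.4216918945312, -255.99209594726562), 26.01576805114746)
pink 354 ((504.0350646972656, -60.73631286621094), 25.548480987548828)
white 482 ((522.6503295898438, 121.87962341308594), 27.29033851623535)
```

View pics/w14.png

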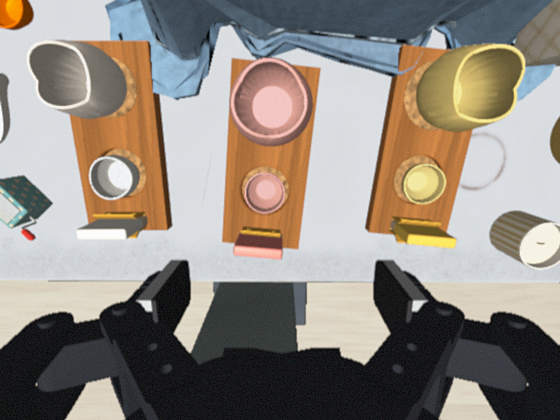

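Every cup stands in the well of its own colour: white (115,177), pink (265,192), yellow (424,184). The yellow tile is down in its clip (425,235), at the same height as the fixed pink one. All measured centres are within about 2 mm of target and the arm is clear, so I'm handing in.

```bash
python3 -c "
from rig import job_done;print(job_done())"
```

```text
the job is handed in; nothing more can be done
None
```

I handed the job in at about 46 s: each small cup is in its own colour's well and the yellow tile is fully down in the yellow tray's clip, all measuring within about 2 mm of centre; the hand-in call returned no verdict.

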